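Index the turntable, then hold the spark guard at its balance point

ROBOT

A 7-joint arm with a two-finger parallel gripper is mounted at the origin on the work surface; the furniture and walls round the work are solid. World frame = base frame: x ahead of the robot, y to its left, z up, the work surface at z = 0. Lengths are in mm, angles in rad, forces in N, time in s.
With the tool pointing down it reaches from about 400 to 875 mm from the base axis. Payload 4.4 kg.
Tool frame: the origin (TCP) lies midway between the tips of the shut fingers; the grasp point (between the pads) lies 19 mm behind it; x points along the fingers, y is the direction in which the jaws open and shut, and the axes are right-handed (so a half turn about x gives the same grasp; the last joint's range is limited). The gripper opens to 85 mm and grips with 20 to 120 N. Pads are 22 mm wide; open, the fingers measure 114 mm over their backs; the gripper's body (76 mm by 85 mm) begins 54 mm behind the grasp point. The pads swing forward as they close: fully open they stand 13 mm farther back than shut.
Start: joints at [-1.333, 0.628, 0.038, 1.517, -0.027, 0.996, -0.02], TCP at [194.421, 620.257, 195.113] pointing down, gripper open.
Joint ranges: [-3.06, 3.06], [-0.37, 2.12], [-1.25, 1.32], [0.18, 2.47], [-1.1, 4.24], [0.23, 1.98], [-2.94, 2.94]. Speed limits (rad/s): [2.57, 2.57, 3.14, 3.14, 3.14, 3.14, 3.14].

INTERFACE

Orientations are given as [roll, pitch, yaw] about the fixed x, y, z axes, in that order (R = Rz(yaw) Ry(pitch) Rx(roll)).
In Python, from cell import ctrl gives the robot as it stands.
- The arm moves only by the tool arm_command, never from a script. Its argument "series" is a list of rows, each a list of 7 numbers: the opening, from 0 (shut) to 1 (fully open), then the shift along the world's x, y, z in cm, then the turn, a rotation vector about the world's x, y, z in degrees. In form: [[claw, x, y, z, rx, ry, rz], ...]. A call has 1 to 20 rows; each row shifts and turns the commanded pose from where the row before left it; what a row does not reach is not made up. A row lasts 1/12 s, in which the tool goes at most 41.7 mm and 7.16 degrees, less where a joint would pass 70% of its speed; a pose out of reach is approached as far as the arm can. A call with a gripper value outside its range is refused whole. The fingers move at their own pace and stop on an object; the grip force is fixed at half the most. Time passes only in rows, so rows that do not move let the fingers close. It gives the time, the measured TCP pose, the force and the opening at its end, in the units of the state.
- ctrl.read_state(): the state, without advancing time (a new reading comes with each control period).
- ctrl.get_image(name): name is "scene" or "top"; returns the picture (400x640x3 uint8, blue, green, red); there is no depth.
- ctrl.calibration(name): a dict with "fovy" (degrees; the focal length in pixels is half the picture's height over the tangent of half this angle, whatever the lens; pixels are square), "cx", "cy" (the principal point, pixels), "k1" (the pictures are not rectified: a ray, as slopes to the right and down, at radius r is drawn at 1 + k1 r^2 times it, then the intrinsics apply), "cam_to_world" (4x4, takes a point from camera to world coordinates). Camera axes: x right, y up, looking along -z (the intrinsics and any distortion apply to the point x, -y, -z); pixel columns grow to the right and rows downward; lengths in mm; the calibration is good to about 2 mm. A picture is of the moment at which its call begins. calibration takes no time and is no camera call.
- ctrl.finish_job(): hands the job in, once; it reports no verdict.
Trained networks look in the newest picture that a camera, given by its name, has taken for a name from the list of things; names that differ only in an ending like _2 or _b are one class to them, and where a whole thing is asked for, a point or a joint stands for the part that bears it (a point fixed in the world has none). Each returns a list of dicts, best first, with "conf" (0 to 1); they miss things now and then, are a little off and sometimes report something else, mostly with a low value. They report only what shows in the picture. A call takes as long as a camera call.
- ctrl.spot_in(label, camera): "centre" ([x, y, z] in mm, in world coordinates, good to about 4 mm: the middle of the surface that is visible of it).
The state is a dict: "clock": time; "qpos": joint angles; "qd": joint speeds; "tau": joint torques, N m; "eef_pos": TCP position; "tool_rot": TCP orientation; "force": force on the tool from outside, world axes, zero at the start; "torque": the same for the moment, N m; "width": finger opening in mm.
Only numpy, scipy, OpenCV 4.12 (cv2) and the standard library are available. Lean on these libraries where they do the work, as an engineer would, in place of code of your own. Each camera call takes 0.05 s, during which the arm holds its last target.

TASK

Index the small turntable by one station, anticlockwise as seen from above, pushing or pulling its upright pin until it clicks into the next detent and no further, and let go of it. Then take the hinged spark guard beside it by its round grip bar and swing it up to its balance point, straight up over its hinge pin where it would fall neither way, without letting it tip over to the other side. Finish while still gripping the bar and holding the guard there, so that its stay can be set; do not let go, and leave the other things on the bench alone.

Things in the scene. Friction and masses are not known exactly. Their poses are not given: they have to be found in the camera images.
- index_base: Fixed grey square base plate of the turntable, 180 x 180 x 12 mm; origin at the centre of its underside, on the table's axis; z up, x and y along its sides. A tongue with two guides and an end block, up to 50 mm high, reaches 145 mm from the axis on its +x side (away from the robot) and carries a sprung index roller.
- table_center (a point): Point on the turntable's vertical axis, level with the top of the disc, 61 mm above the bench. The disc is plain steel, 156 mm across, 14 mm thick, with six radial marks near its rim (60 degrees apart) and a low dark boss 44 mm across and 16 mm high in its middle.
- pin_top (a point): Top of the turntable's upright steel pin, the handle for turning it: round, 14 mm thick, standing 52 mm above the disc (top 113 mm above the bench), 60 mm from the table's axis, with a collar 22 mm across and 5 mm high at its foot. It is on the side of the table away from the guard.
- turntable (a joint): Turn of the disc, rad, growing anticlockwise from above. Detents every 1.047 (60 degrees); it starts within 0.05 of the one at 0; stops at -1.3 and 2.4. About 7 N at the pin takes it over the hump half way between detents; let go near a detent, it settles there. The next station is 1.047.
- guard_stand: Fixed grey stand of the spark guard beside the turntable: foot plate 180 x 120 x 10 mm with two upright cheeks, 90 mm high, 136 mm apart inside. Origin at the centre of its underside, straight below the hinge; z up, x along the hinge pin, y level and away from the turntable, the side on which the guard rests.
- guard_hinge (a point): Middle of the guard's hinge pin, 85 mm above the bench; axes as guard_stand's (x along the pin). The balanced guard stands straight up, its bar 150 mm above this point.
- guard_bar (a point): Middle of the guard's round steel grip bar: 12 mm thick, 110 mm free between two side arms, parallel to the hinge pin and 150 mm from it. The sheet ends 85 mm from the hinge; between it and the bar is open space for fingers from above. At rest the guard leans away from the turntable, 25 degrees above level, bar 148 mm above the bench.
- guard (a joint): Swing of the guard, rad: 0 at rest on its stop, leaning away from the turntable; grows as it is raised; 1.134 is the balance point (straight up), to be held within 0.06; 2.269 is the stop on the turntable's side. The guard weighs 0.35 to 0.65 kg and its hinge is nearly free: away from balance it falls.
- paste_jar: Bystander: round jar with a screw lid, 60 mm across, 68 mm high; origin at its underside.
- spray_can: Bystander: standing spray can, 52 mm across, 200 mm high; origin at its underside.
- pliers: Bystander: pliers lying flat, 53 x 168 x 13 mm; origin at their underside.

How it is judged:
By the outcome, as a careful person would: the job done as asked, in the order asked, and still so for the second after the job is handed in, while the arm keeps its last pose, push and grip.
It also fails if it takes over 48 s, if anything falls off the work surface, if the arm or the gripper's body presses on something with over 40 N, if the wrist force passes 120 N, or if a joint passes its speed limit or range.

## Working session

There is one attempt and no reset: what is moved stays moved. The work goes in short steps, Python scripts to look and compute and a tool call to move; the robot and the scene stay as the last step left them, time stands still between calls to the robot, and variables do not carry over. Pictures are saved under pics/ and viewed, and the job is handed in when it is done.

Besides the shell and the picture viewer there is one more tool, called after "Emit:" as name([rows], argument=value, ...), one row to a line, values as JSON. arm_command: Moves the arm, as the interface text tells. Its arguments: {"type":"object","properties":{"series":{"type":"array"}},"required":["series"]}

```bash
ls; mkdir -p pics; python3 - <<'E'
from cell import ctrl
import cv2
s=ctrl.read_state(); print({k:(s[k]) for k in ('clock','eef_pos','tool_rot','force','width')})
for c in ('scene','top'):
    cv2.imwrite(f'pics/{c}0.png',ctrl.get_image(c)); k=ctrl.calibration(c); print(c,k)
    for n in ('index_base','table_center','pin_top','guard_stand','guard_hinge','guard_bar','paste_jar','spray_can','pliers'):
        r=ctrl.spot_in(n,c); print(n,[( [round(float(v)) for v in d['centre']],round(float(d['conf']),2)) for d in r[:2]])
print(ctrl.read_state()['clock'])
E
```

```text
pics
{'clock': 0.0, 'eef_pos': array([194.18599033, 619.60297624, 194.1914699 ]), 'tool_rot': array([-1.57185761,  1.56892517, -1.87561736]), 'force': array([ 0.03024865, -0.60128522,  0.1318836 ]), 'width': 85.33352823348467}
scene {'fovy': 44.74970656029169, 'cx': 320.8237553475244, 'cy': 194.78016220714127, 'k1': 0.022967213300051578, 'cam_to_world': array([[ 6.28621122e-01,  5.19911776e-01, -5.78383290e-01,
        -3.58461793e+02],
       [-7.77453918e-01,  4.00956632e-01, -4.84560816e-01,
        -6.57380351e+02],
       [-2.00222581e-02,  7.54271519e-01,  6.56257255e-01,
         1.06033487e+03],
       [ 0.00000000e+00,  0.00000000e+00,  0.00000000e+00,
         1.00000000e+00]])}
index_base [([512, -112, 53], 0.91)]
table_center [([516, -116, 53], 0.92), ([544, 118, 72], 0.74)]
pin_top [([523, -104, 62], 0.72)]
guard_stand [([545, 117, 69], 0.57)]
guard_hinge [([547, 122, 70], 0.78)]
guard_bar [([551, 156, 112], 0.68)]
paste_jar [([634, 415, 56], 0.9), ([521, -101, 60], 0.66)]
spray_can [([649, -285, 116], 0.56)]
pliers [([302, -220, 12], 0.97)]
top {'fovy': 47.24359848578304, 'cx': 320.796503007054, 'cy': 192.81284676805632, 'k1': -0.001959861342165709, 'cam_to_world': array([[ 1.48178011e-02,  9.98673663e-01, -4.93086909e-02,
         4.17383424e+02],
       [-9.99887483e-01,  1.46845531e-02, -3.06350615e-03,
         7.63801595e+01],
       [-2.33536682e-03,  4.93485373e-02,  9.98778888e-01,
         1.31915545e+03],
       [ 0.00000000e+00,  0.00000000e+00,  0.00000000e+00,
         1.00000000e+00]])}
index_base [([548, -88, 57], 0.79)]
table_center []
pin_top [([541, -90, 61], 0.56), ([548, 130, 88], 0.45)]
guard_stand [([545, 125, 93], 0.88)]
guard_hinge [([544, 129, 92], 0.81)]
guard_bar [([554, 159, 106], 0.82)]
paste_jar [([644, 416, 66], 0.84), ([536, -88, 63], 0.59)]
spray_can [([660, -260, 152], 0.81)]
pliers [([310, -216, 15], 0.8)]
1.0
```

View pics/scene0.png

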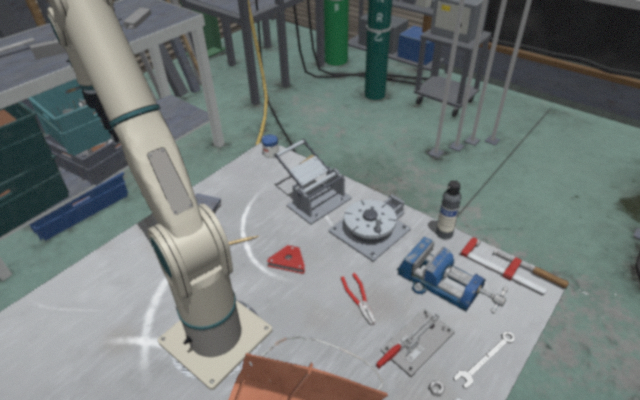

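View pics/top0.png

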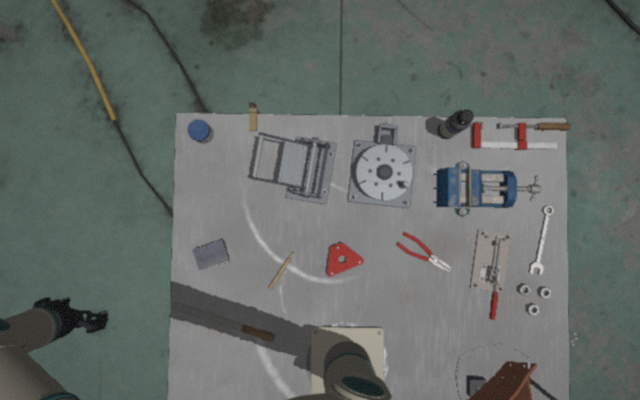

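Top view: disc about (383,172), pin perhaps near (401,184), guard at (290,165) with its bar on the left near (255,157). I'll zoom in on both.

```bash
cat > h.py <<'E'
import numpy as np, cv2
from cell import ctrl
def ray(c,u,v):
    k=ctrl.calibration(c); f=200/np.tan(np.radians(k['fovy']/2)); 
    d=np.array([(u-k['cx'])/f,(v-k['cy'])/f]); s=d.copy()
    for _ in range(20): s=d/(1+k['k1']*(s@s))
    T=k['cam_to_world']; return T[:3,3],T[:3,:3]@np.array([s[0],-s[1],-1])
def at(c,u,v,z):
    o,d=ray(c,u,v); return o+d*(z-o[2])/d[2]
def px(c,p):
    k=ctrl.calibration(c); f=200/np.tan(np.radians(k['fovy']/2)); T=k['cam_to_world']
    q=T[:3,:3].T@(np.array(p,float)-T[:3,3]); s=np.array([q[0],-q[1]])/-q[2]; s=s*(1+k['k1']*(s@s))
    return np.array([k['cx'],k['cy']])+f*s
def crop(img,x0,y0,x1,y1,m,fn,step=10):
    a=cv2.resize(img[y0:y1,x0:x1],None,fx=m,fy=m,interpolation=cv2.INTER_CUBIC)
    for x in range(x0,x1,step*2): cv2.putText(a,str(x),((x-x0)*m,8),0,.3,(0,0,255)); cv2.line(a,((x-x0)*m,10),((x-x0)*m,16),(0,0,255))
    for y in range(y0,y1,step*2): cv2.putText(a,str(y),(0,(y-y0)*m),0,.3,(0,0,255)); cv2.line(a,(20,(y-y0)*m),(26,(y-y0)*m),(0,0,255))
    cv2.imwrite(fn,a)
E
python3 - <<'E'
from h import *
t=cv2.imread('pics/top0.png'); s=cv2.imread('pics/scene0.png')
crop(t,240,110,420,215,4,'pics/t1.png'); crop(s,260,130,420,260,4,'pics/s1.png')
E
```

```text
(no output)
```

View pics/t1.png

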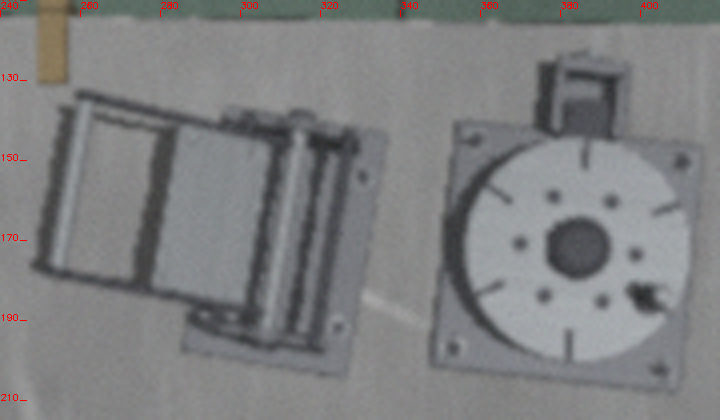

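View pics/s1.png

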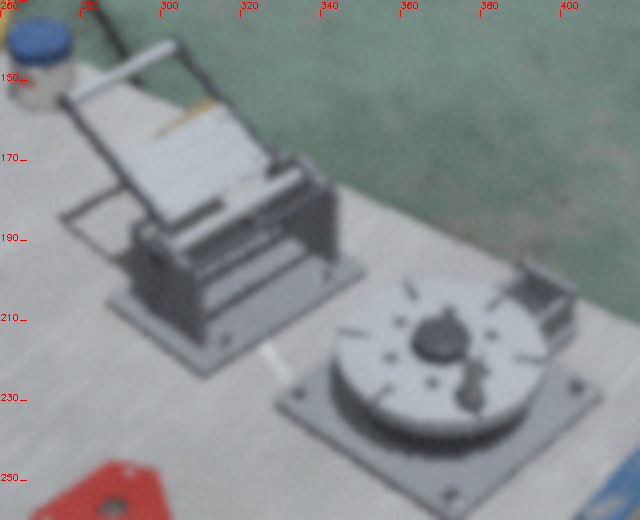

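```bash
python3 - <<'E'
from h import *
np.set_printoptions(precision=1,suppress=True)
def m(x,y): return 240+x/4,110+y/4
def n(x,y): return 260+x/4,130+y/4
print('base corners',*[at('top',*m(*p),12) for p in((455,120),(703,145),(683,392),(432,368))])
B=np.mean([at('top',*m(*p),12) for p in((455,120),(703,145),(683,392),(432,368))],0);print('C',B)
print('base scene',*[at('scene',*n(*p),12) for p in((600,397),(450,515),(277,403))])
print('boss',at('top',*m(578,248),77),at('scene',*n(440,337),77))
print('disc',at('top',*m(577,249),61),at('scene',*n(440,352),61))
print('pin collar top',at('top',*m(644,299),64),'pintop',at('top',*m(652,293),113))
print('pin scene collar',at('scene',*n(469,398),64),'top',at('scene',*n(478,368),113))
print('bar top',at('top',*m(82,103),148),at('top',*m(57,267),148))
print('bar scene',at('scene',*n(72,100),148),at('scene',*n(175,45),148))
print('pin hinge',at('top',*m(300,135),85),at('top',*m(268,340),85))
print('foot',*[at('top',*m(*p),10) for p in((387,132),(347,376),(182,350))])
print('foot s',*[at('scene',*n(*p),10) for p in((365,268),(205,375),(107,303))])
E
```

```text
base corners [635.5 -12.2  12. ] [ 620.  -190.6   12. ] [ 442.3 -177.1   12. ] [456.8   2.2  12. ]
C [538.6 -94.4  12. ]
base scene [ 606.7 -196.6   12. ] [ 439.6 -174.2   12. ] [452.   -7.9  12. ]
boss [538.  -92.5  77. ] [ 528.7 -100.6   77. ]
disc [538.9 -94.   61. ] [ 529.8 -100.8   61. ]
pin collar top [ 504.8 -139.9   64. ] pintop [ 505.4 -136.7  113. ]
pin scene collar [ 500.5 -146.    64. ] top [ 486.5 -159.7  113. ]
bar top [620.4 237.8 148. ] [514.  251.6 148. ]
bar scene [512.  244.4 148. ] [619.4 228.8 148. ]
pin hinge [611.5  97.9  85. ] [471.8 117.3  85. ]
foot [626.4  36.6  10. ] [450.2  62.9  10. ] [467.1 181.3  10. ]
foot s [619.4  32.4  10. ] [443.3  56.   10. ] [458.4 171.2  10. ]
```

```bash
cat >> h.py <<'E'
from scipy.spatial.transform import Rotation as R
def rot(s): return R.from_euler('xyz',s['tool_rot'])
def st():
    s=ctrl.read_state(); M=rot(s).as_matrix()
    print('t',round(s['clock'],2),'p',np.round(s['eef_pos'],1),'F',np.round(s['force'],1),'w',round(s['width'],1),'q7',np.round(s['qpos'],2)); print('x',np.round(M[:,0],3),'jaw',np.round(M[:,1],3),'yaw',round(np.degrees(np.arctan2(M[1,1],M[0,1])),1)); return s
E
python3 -c "
from h import *
st()
print(px('top',(194,620,195)))"
```

```text
t 1.0 p [194.4 620.3 195.1] F [0.8 0.9 0.1] w 85.7 q7 [-1.33  0.63  0.04  1.52 -0.03  1.   -0.02]
x [-0.  0. -1.] jaw [0.299 0.954 0.   ] yaw 72.6
[ 97.39626377 303.88002901]
```

Emit:
arm_command([
  [0.45, 2.3, -3, 0.7, 0, 0, -3.85],
  [0.45, 2.3, -3, 0.7, 0, 0, -3.85],
  [0.45, 2.3, -3, 0.7, 0, 0, -3.85],
  [0.45, 2.3, -3, 0.7, 0, 0, -3.85],
  [0.45, 2.3, -3, 0.7, 0, 0, -3.85],
  [0.45, 2.3, -3, 0.7, 0, 0, -3.85],
  [0.45, 2.3, -3, 0.7, 0, 0, -3.85],
  [0.45, 2.3, -3, 0.7, 0, 0, -3.85],
  [0.45, 2.3, -3, 0.7, 0, 0, -3.85],
  [0.45, 1, -3.1, 0, 0, 0, -3.85],
  [0.45, 1, -3.1, 0, 0, 0, -3.85],
  [0.45, 1, -3.1, 0, 0, 0, -3.85],
  [0.45, 1, -3.1, 0, 0, 0, -3.85],
  [0.45, 1, -3.1, 0, 0, 0, -3.85],
  [0.45, 1, -3.1, 0, 0, 0, -3.85],
  [0.45, 1, -3.1, 0, 0, 0, -3.85],
  [0.45, 1, -3.1, 0, 0, 0, -3.85],
  [0.45, 0, 0, 0, 0, 0, -3.85],
  [0.45, 0, 0, 0, 0, 0, -3.85],
  [0.45, 0, 0, 0, 0, 0, -3.85],
])

```text
clock: 2.67
eef_pos: [481.7, 101.5, 258.3]
tool_rot: [2.408, 1.57, 0.755]
force: [-0.1, 0.5, -0.1]
width: 38.5
```

```bash
python3 - <<'E'
from h import *
s=st()
for c in('top','scene'):
    im=ctrl.get_image(c); cv2.imwrite(f'pics/{c}1.png',im)
    u=px(c,s['eef_pos']); print(c,u)
    x,y=int(u[0])-60,int(u[1])-55
    crop(im,max(x,0),max(y,0),x+120,y+110,5,f'pics/{c}1c.png')
E
```

```text
t 2.67 p [481.7 101.5 258.3] F [-0.1  0.5 -0.1] w 38.5 q7 [-0.62  0.36  0.49  1.87 -0.2   0.96 -0.12]
x [ 0.  0. -1.] jaw [ 0.997 -0.082  0.   ] yaw -4.7
top [311.47785558 187.5572872 ]
scene [304.69817699 146.84694664]
```

View pics/scene1c.png

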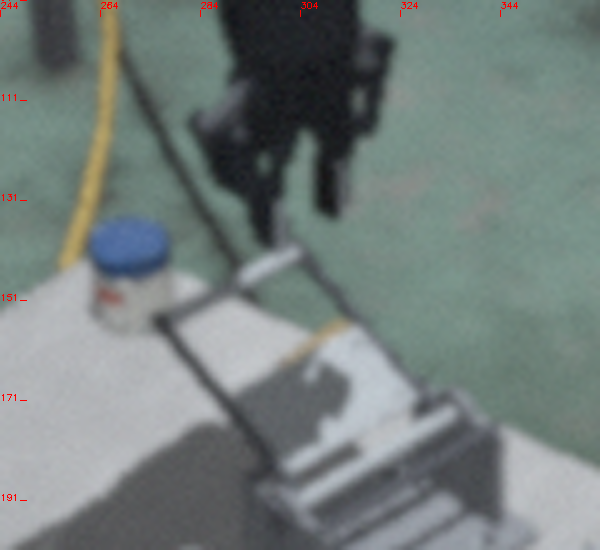

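View pics/top1c.png

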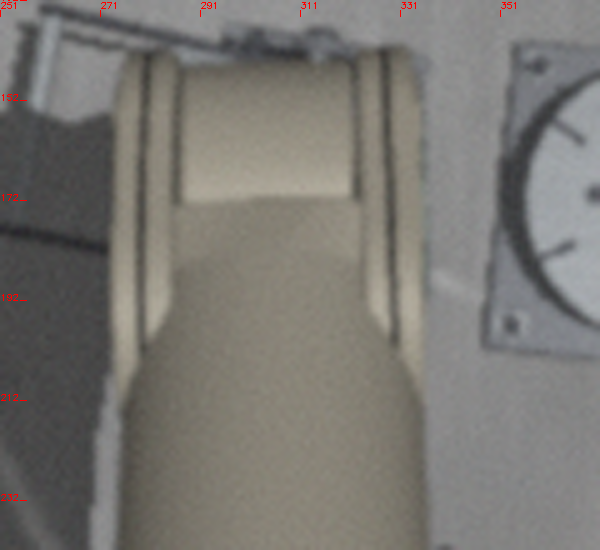

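```bash
python3 - <<'E'
from h import *
s=ctrl.read_state(); 
def mark(c,fn,p,M,w,out,m=5):
    im=cv2.imread(fn); u=px(c,p); x,y=max(int(u[0])-60,0),max(int(u[1])-70,0)
    a=cv2.resize(im[y:y+120,x:x+130],None,fx=m,fy=m,interpolation=cv2.INTER_CUBIC)
    for q,col in (((0,0,0),(0,0,255)),((-8,w/2,0),(0,255,0)),((-8,-w/2,0),(0,255,0)),((-73,0,0),(255,0,255)),((-73,42,38),(255,255,0)),((-73,42,-38),(255,255,0)),((-73,-42,38),(255,255,0)),((-73,-42,-38),(255,255,0))):
        v=px(c,p+M@np.array(q,float)); cv2.circle(a,(int((v[0]-x+.5)*m),int((v[1]-y+.5)*m)),4,col,-1)
    cv2.imwrite(out,a)
mark('scene','pics/scene1.png',s['eef_pos'],rot(s).as_matrix(),38.5,'pics/o1.png')
R0=R.from_euler('xyz',[-1.57185761,1.56892517,-1.87561736]).as_matrix()
mark('top','pics/top0.png',np.array([194.3,620.2,195]),R0,85,'pics/o2.png')
print(px('scene',(0,0,0)),px('top',(0,0,0)))
E
```

```text
[215.32245938 334.30901465] [346.62801281 363.1188367 ]
```

View pics/o1.png

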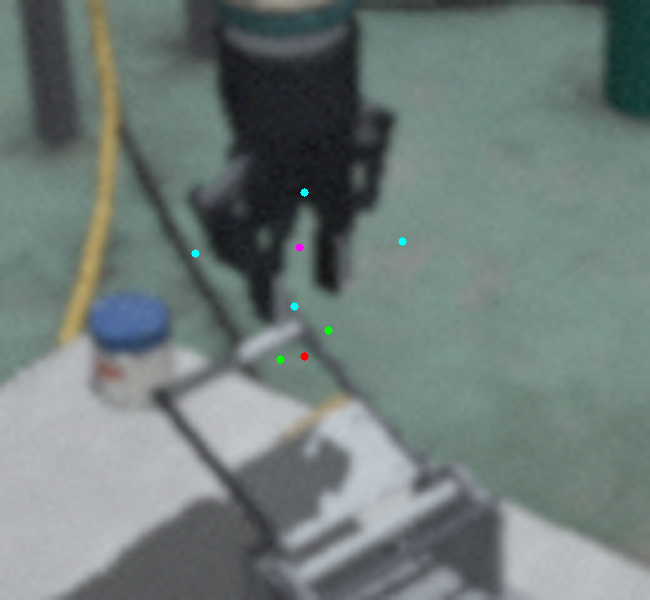

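View pics/o2.png

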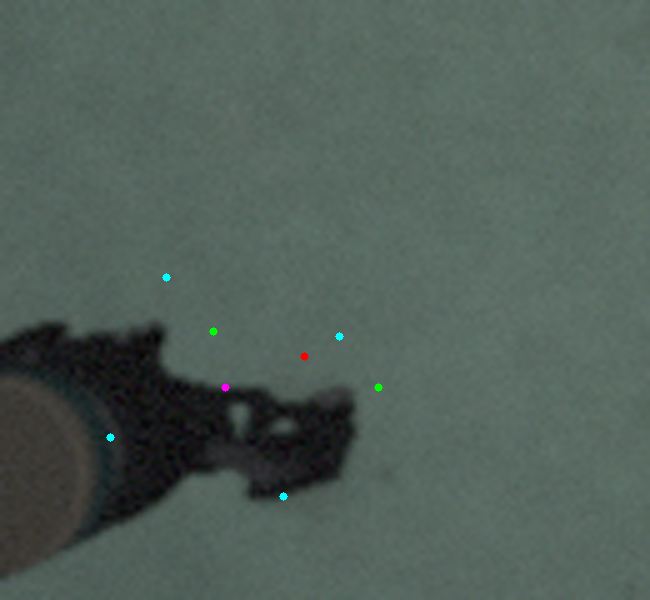

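Emit:
arm_command([
  [0.45, 0.33, -3.49, 0, 0, 0, 0],
  [0.45, 0.33, -3.49, 0, 0, 0, 0],
  [0.45, 0.33, -3.49, 0, 0, 0, 0],
  [0.45, 0.33, -3.49, 0, 0, 0, 0],
  [0.45, 0.33, -3.49, 0, 0, 0, 0],
  [0.45, 0.33, -3.49, 0, 0, 0, 0],
  [0.45, 0.33, -3.49, 0, 0, 0, 0],
  [0.45, 0, 0, -3.2, 0, 0, 0],
  [0.45, 0, 0, -3.2, 0, 0, 0],
  [0.45, 0, 0, -3.2, 0, 0, 0],
  [0.45, 0, 0, -3.2, 0, 0, 0],
  [0.45, 0, 0, 0, 0, 0, 0],
])

```text
clock: 3.77
eef_pos: [500.5, -140.2, 125.3]
tool_rot: [-1.772, 1.56, 2.866]
force: [-0.3, 1.3, -0.3]
width: 38.4
```

```bash
cat >> h.py <<'E'
def over(c,out,pts,ctr,m=5,W=(130,110)):
    im=ctrl.get_image(c); u=px(c,ctr); x,y=max(int(u[0])-W[0]//2,0),max(int(u[1])-W[1]//2,0)
    a=cv2.resize(im[y:y+W[1],x:x+W[0]],None,fx=m,fy=m,interpolation=cv2.INTER_CUBIC)
    for p,col in pts:
        v=px(c,p); cv2.circle(a,(int((v[0]-x+.5)*m),int((v[1]-y+.5)*m)),3,col,-1)
    cv2.imwrite(out,a); print('origin',x,y)
E
python3 - <<'E'
from h import *
s=st(); p=s['eef_pos']; M=rot(s).as_matrix()
pts=[(p,(0,0,255)),((538.5,-93.5,77),(255,0,255)),((504.5,-143,113),(0,255,255)),((504.5,-143,66),(0,255,255))]+[(p+M@np.array((-6,q,0)),(0,255,0)) for q in(19,-19)]
for c in('top','scene'): over(c,f'pics/{c}2.png',pts,p)
E
```

```text
t 3.77 p [ 500.5 -140.2  125.3] F [-0.3  1.3 -0.3] w 38.4 q7 [-0.07  0.58  0.43  1.95 -0.36  0.7   0.51]
x [-0.01   0.003 -1.   ] jaw [ 0.997 -0.075 -0.01 ] yaw -4.3
origin 340 129
origin 311 158
```

View pics/scene2.png

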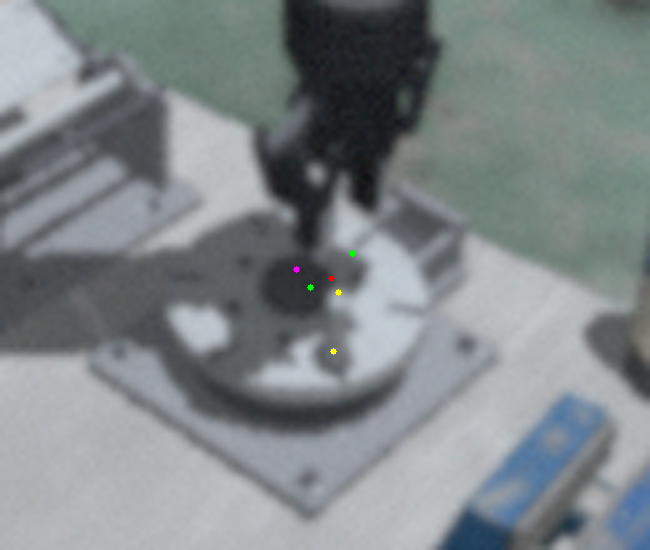

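View pics/top2.png

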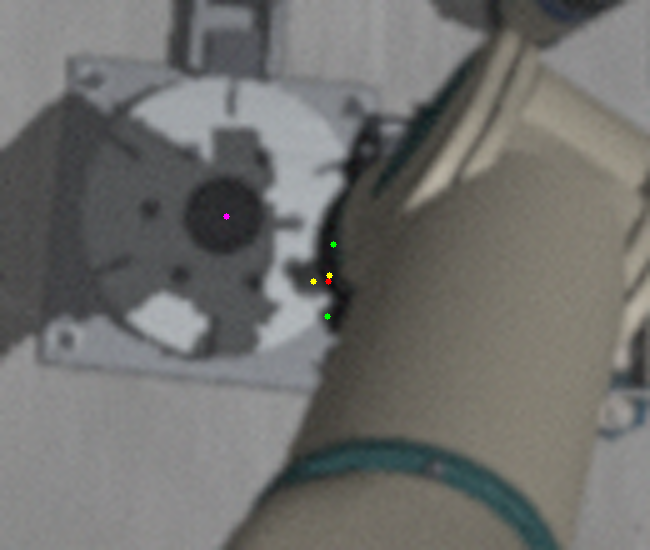

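Emit:
arm_command([
  [0.45, 0, 0, -0.8, 0, 0, 0],
  [0.45, 0, 0, -0.9, 0, 0, 0],
  [0.45, 0, 0, -0.9, 0, 0, 0],
  [0.45, 0, 0, -0.9, 0, 0, 0],
  [0.45, 0, 0, 0, 0, 0, 0],
  [0.45, 0, 0, 0, 0, 0, 0],
])

```text
clock: 4.37
eef_pos: [504.1, -141.9, 94.7]
tool_rot: [-1.789, 1.57, 2.846]
force: [0.4, -0.1, -0.3]
width: 38.5
```

```bash
python3 - <<'E'
from h import *
s=st(); p=s['eef_pos']; M=rot(s).as_matrix()
pts=[(p,(0,0,255)),((538.5,-93.5,77),(255,0,255)),((504.5,-143,113),(0,255,255)),((504.5,-143,66),(0,255,255))]+[(p+M@np.array((-6,q,0)),(0,255,0)) for q in(19,-19)]
for c in('top','scene'): over(c,f'pics/{c}3.png',pts,p)
E
```

```text
t 4.37 p [ 504.1 -141.9   94.7] F [ 0.4 -0.1 -0.3] w 38.5 q7 [-0.04  0.63  0.39  1.97 -0.4   0.62  0.54]
x [-0.001  0.    -1.   ] jaw [ 0.997 -0.077 -0.001] yaw -4.4
origin 338 129
origin 312 165
```

View pics/scene3.png

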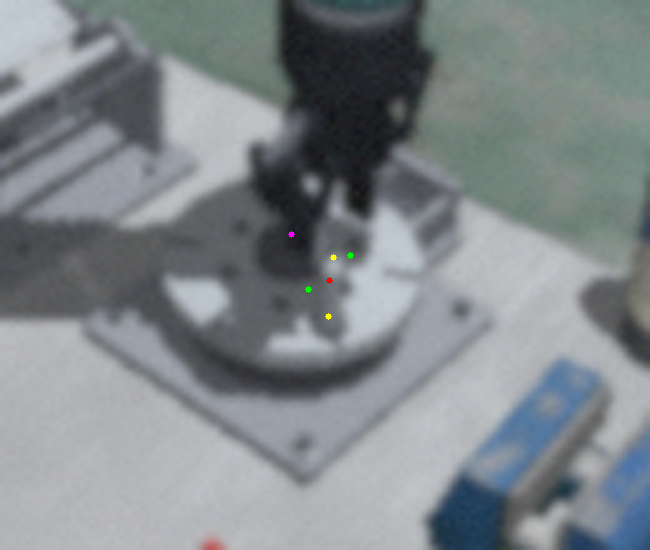

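View pics/top3.png

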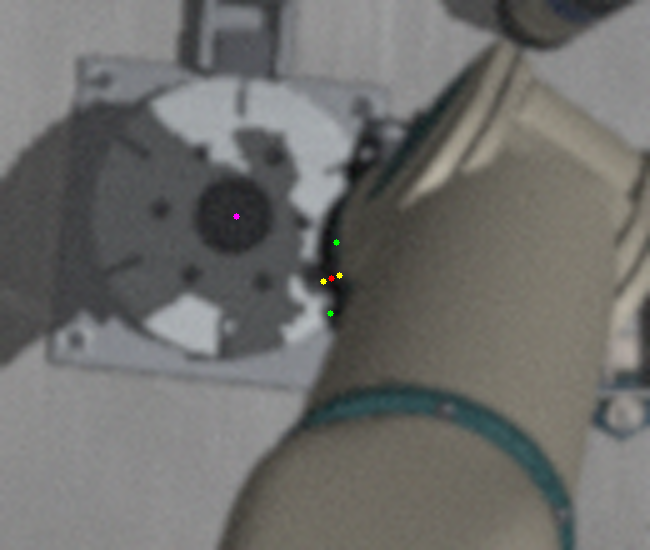

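```bash
python3 - <<'E'
from h import *
s=st(); p=s['eef_pos']; M=rot(s).as_matrix()
pts=[]
for b,col in((-73,(255,255,0)),(-140,(255,0,0))):
  for i in(42,-42):
    for j in (38,-38): pts.append((p+M@np.array((b,i,j)),col))
for b in (-6,-28):
  for i in(19,33,-19,-33):
    for j in (11,-11): pts.append((p+M@np.array((b,i,j)),(0,255,0) if b==-6 else (0,0,255)))
for c in('top','scene'):
  over(c,f'pics/{c}4.png',pts,p+[0,0,20],m=8,W=(90,70))
  over(c,f'pics/{c}4b.png',[],p+[0,0,20],m=8,W=(90,70))
E
```

```text
t 4.47 p [ 504.7 -142.2   95.3] F [-0.3 -0.5 -0.1] w 38.4 q7 [-0.04  0.63  0.39  1.97 -0.4   0.62  0.54]
x [ 0. -0. -1.] jaw [ 0.997 -0.077  0.   ] yaw -4.4
origin 360 148
origin 360 148
origin 332 180
origin 332 180
```

View pics/scene4.png

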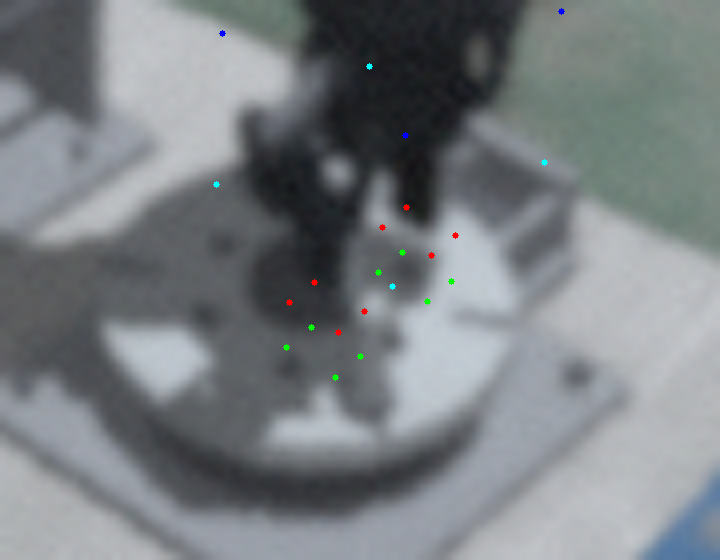

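View pics/scene4b.png

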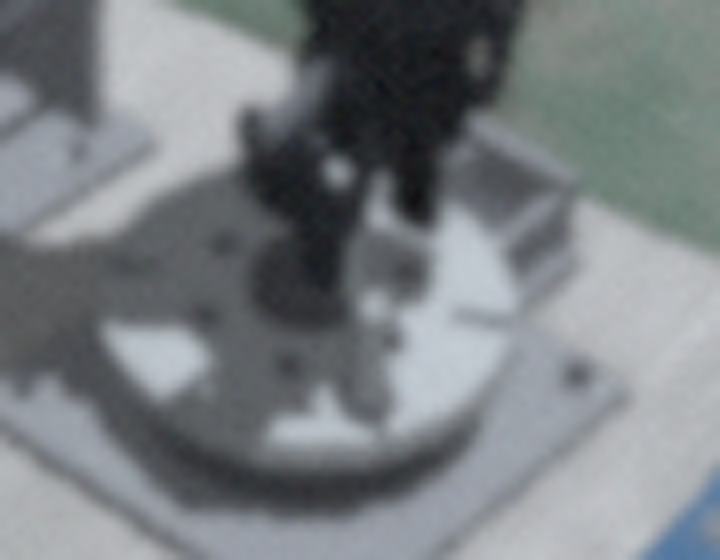

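View pics/top4.png

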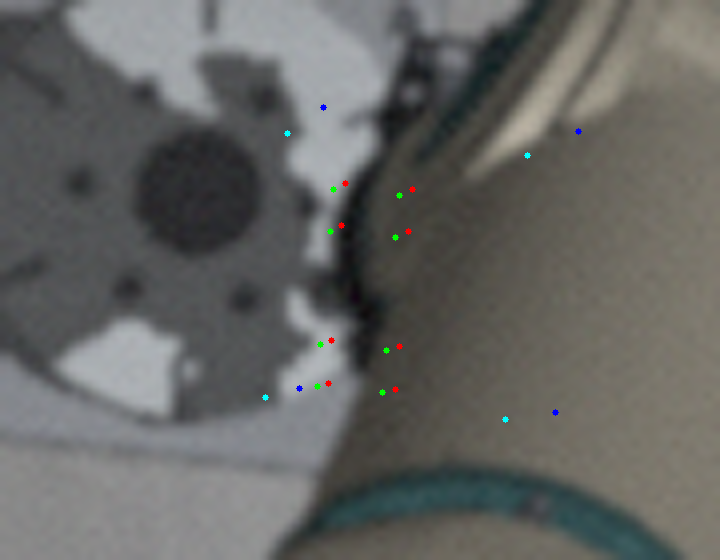

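Emit:
arm_command([
  [0.45, 0, 0, -0.7, 0, 0, 0],
  [0.45, 0, 0, -0.8, 0, 0, 0],
  [0.3, 0, 0, 0, 0, 0, 0],
  [0.3, 0, 0, 0, 0, 0, 0],
])

```text
clock: 5.0
eef_pos: [503.9, -141.8, 79.3]
tool_rot: [-1.779, 1.569, 2.857]
force: [0.5, -0.4, -0.5]
width: 25.3
```

```bash
python3 - <<'E'
from h import *
s=st(); p=s['eef_pos']; 
print(at('scene',378.5,218.1,113))
for c in('top','scene'):
  over(c,f'pics/{c}5b.png',[],p+[0,0,20],m=8,W=(90,70))
E
```

```text
t 5.0 p [ 503.9 -141.8   79.3] F [ 0.5 -0.4 -0.5] w 25.3 q7 [-0.03  0.65  0.38  1.98 -0.41  0.58  0.55]
x [-0.002  0.    -1.   ] jaw [ 0.997 -0.077 -0.002] yaw -4.4
[ 497.81288314 -148.74039426  113.        ]
origin 358 149
origin 332 184
```

View pics/scene5b.png

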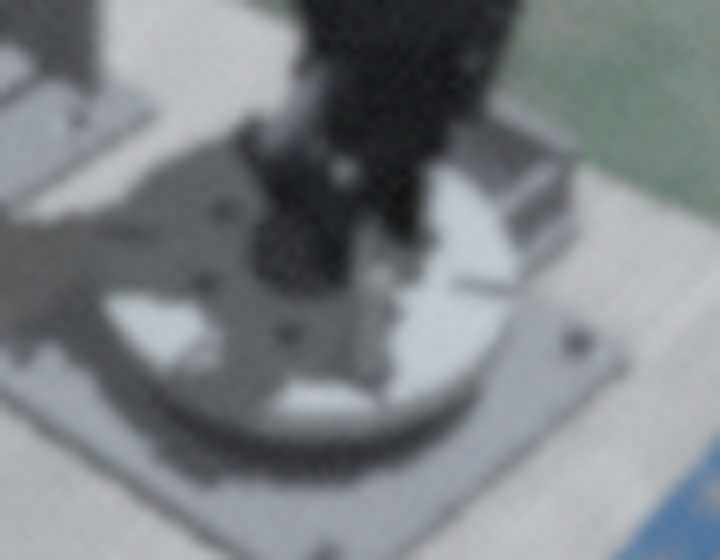

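Emit:
arm_command([
  [0.3, 0.4, 0, 0, 0, 0, 0],
  [0.3, 0.4, 0, 0, 0, 0, 0],
  [0.3, 0.4, 0, 0, 0, 0, 0],
  [0.3, 0, 0, 0, 0, 0, 0],
])

```text
clock: 5.43
eef_pos: [518.1, -142.0, 80.3]
tool_rot: [1.414, 1.569, -0.232]
force: [-0.2, -0.4, -0.1]
width: 25.6
```

```bash
python3 - <<'E'
from h import *
s=st(); p=s['eef_pos']; 
for c in('top','scene'):
  over(c,f'pics/{c}6b.png',[],[504,-142,99],m=8,W=(90,70))
E
```

```text
t 5.43 p [ 518.1 -142.    80.3] F [-0.2 -0.4 -0.1] w 25.6 q7 [-0.03  0.66  0.38  1.95 -0.41  0.6   0.54]
x [ 0.002 -0.    -1.   ] jaw [ 0.997 -0.076  0.002] yaw -4.4
origin 359 149
origin 332 184
```

View pics/scene6b.png

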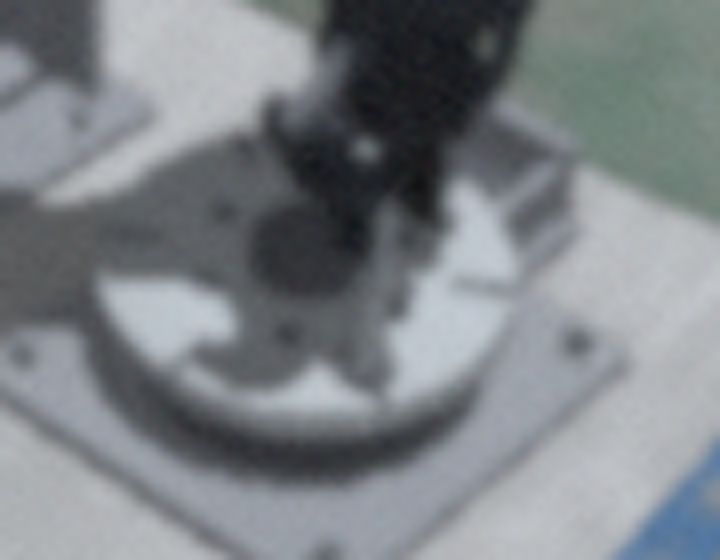

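Emit:
arm_command([
  [0.45, -0.7, 0, 0, 0, 0, 0],
  [0.45, -0.5, 0, 0, 0, 0, 0],
  [0.45, 0, 0, -0.4, 0, 0, 0],
  [0.45, 0, 0, -0.4, 0, 0, 0],
  [0.45, 0, 0, -0.4, 0, 0, 0],
  [0.45, 0, 0, 0, 0, 0, 0],
])

```text
clock: 6.03
eef_pos: [504.0, -141.8, 67.2]
tool_rot: [-1.849, 1.569, 2.787]
force: [0.3, -0.1, -0.5]
width: 38.7
```

```bash
python3 - <<'E'
from h import *
s=st(); p=s['eef_pos']; 
for c in('top','scene'):
  over(c,f'pics/{c}7b.png',[],[504,-142,99],m=8,W=(90,70))
E
```

```text
t 6.03 p [ 504.  -141.8   67.2] F [ 0.3 -0.1 -0.5] w 38.7 q7 [-0.02  0.67  0.36  1.99 -0.43  0.56  0.56]
x [-0.001  0.    -1.   ] jaw [ 0.997 -0.077 -0.001] yaw -4.4
origin 359 149
origin 332 184
```

View pics/scene7b.png

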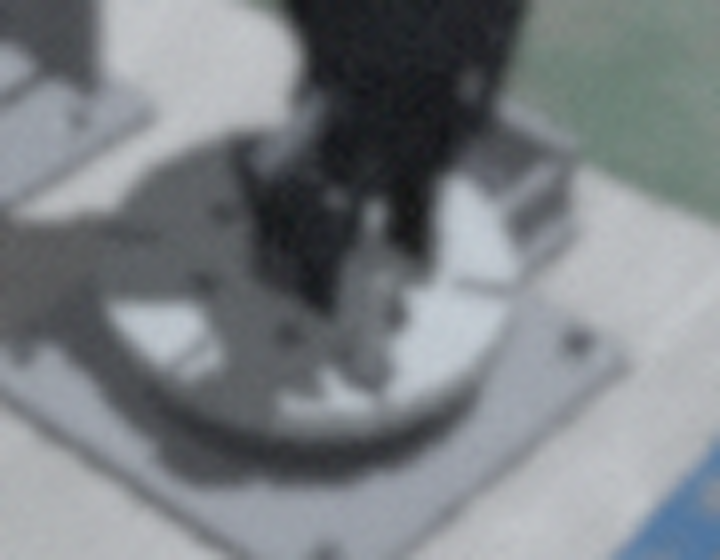

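View pics/top7b.png

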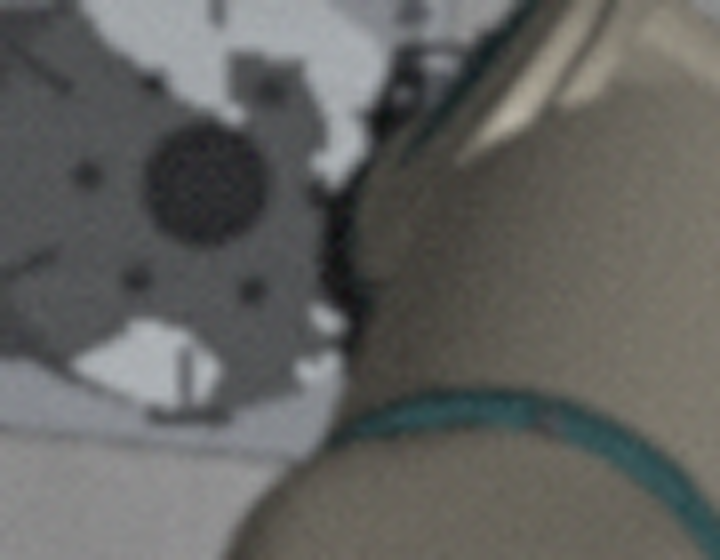

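Emit:
arm_command([
  [0.45, 0, 0, -0.3, 0, 0, 0],
  [0.45, 0, 0, -0.3, 0, 0, 0],
  [0.45, 0, 0, 0, 0, 0, 0],
])

```text
clock: 6.38
eef_pos: [504.2, -141.9, 61.5]
tool_rot: [-1.8, 1.57, 2.836]
force: [0.3, 0.1, 0.1]
width: 38.3
```

Emit:
arm_command([
  [0.45, 0, 0, -0.3, 0, 0, 0],
  [0.45, 0, 0, 0, 0, 0, 0],
])

```text
clock: 6.55
eef_pos: [504.3, -141.9, 58.7]
tool_rot: [-1.813, 1.57, 2.823]
force: [-0.5, 0.3, -0.3]
width: 38.1
```

Emit:
arm_command([
  [0.3, 0, 0, 0, 0, 0, 0],
  [0.3, 0.4, 0, 0, 0, 0, 0],
  [0.3, 0.4, 0, 0, 0, 0, 0],
  [0.3, 0.2, 0, 0, 0, 0, 0],
])

```text
clock: 6.88
eef_pos: [511.1, -142.0, 58.8]
tool_rot: [-1.706, 1.564, 2.93]
force: [-10.3, -1.1, 7.5]
width: 25.7
```

```bash
python3 - <<'E'
from h import *
s=st(); p=s['eef_pos']; 
for c in('top','scene'):
  over(c,f'pics/{c}8b.png',[],[504,-142,99],m=8,W=(90,70))
E
```

```text
t 6.88 p [ 511.1 -142.    58.8] F [-10.3  -1.1   7.5] w 25.7 q7 [-0.01  0.69  0.36  1.97 -0.43  0.56  0.56]
x [-0.007  0.001 -1.   ] jaw [ 0.997 -0.077 -0.007] yaw -4.4
origin 359 149
origin 332 184
```

View pics/scene8b.png

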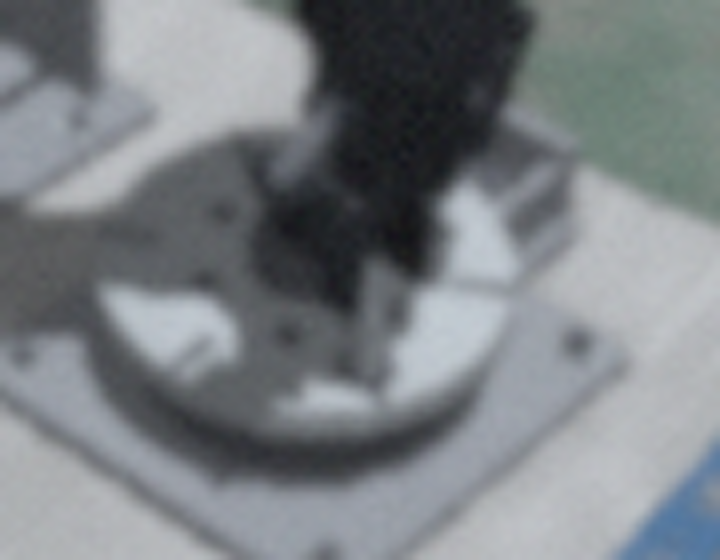

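Emit:
arm_command([
  [0.45, -0.4, 0, 0, 0, 0, 0],
  [0.45, -0.5, 0, 0, 0, 0, 0],
  [0.45, 0, 0, 0, 0, 0, 0],
  [0.45, 0, 0, -0.3, 0, 0, 0],
  [0.45, 0, 0, 0, 0, 0, 0],
])

```text
clock: 7.4
eef_pos: [505.9, -141.9, 55.8]
tool_rot: [1.943, 1.57, 0.296]
force: [-0.5, 0.4, 0.5]
width: 38.6
```

Emit:
arm_command([
  [0.45, 0, 0, -0.3, 0, 0, 0],
  [0.45, 0, 0, 0, 0, 0, 0],
])

```text
clock: 7.57
eef_pos: [505.6, -141.9, 52.6]
tool_rot: [-2.07, 1.57, 2.565]
force: [-0.5, -1.1, 0.4]
width: 38.5
```

Emit:
arm_command([
  [0.45, 0, 0, -0.3, 0, 0, 0],
  [0.45, 0, 0, 0, 0, 0, 0],
])

```text
clock: 7.73
eef_pos: [505.4, -142.0, 49.6]
tool_rot: [-1.779, 1.57, 2.857]
force: [0.2, 0.8, -0.2]
width: 38.5
```

Emit:
arm_command([
  [0.45, 0, 0, -0.4, 0, 0, 0],
  [0.45, 0, 0, -0.4, 0, 0, 0],
  [0.45, 0, 0, 0, 0, 0, 0],
])

```text
clock: 7.98
eef_pos: [505.0, -141.8, 41.3]
tool_rot: [-1.816, 1.569, 2.819]
force: [-0.5, -0.0, -0.1]
width: 38.5
```

Emit:
arm_command([
  [0.45, 0, 0, -0.4, 0, 0, 0],
  [0.45, 0, 0, -0.2, 0, 0, 0],
  [0.45, 0, 0, 0, 0, 0, 0],
])

```text
clock: 8.23
eef_pos: [505.2, -141.9, 35.6]
tool_rot: [-1.818, 1.57, 2.817]
force: [0.3, 0.0, -0.7]
width: 38.6
```

```bash
python3 - <<'E'
from h import *
s=st(); p=s['eef_pos']; 
for c in('top','scene'):
  over(c,f'pics/{c}9b.png',[],[504,-142,99],m=8,W=(90,70))
E
```

```text
t 8.23 p [ 505.2 -141.9   35.6] F [ 0.3  0.  -0.7] w 38.6 q7 [ 0.01  0.72  0.32  2.   -0.46  0.49  0.59]
x [-0.001  0.    -1.   ] jaw [ 0.997 -0.077 -0.001] yaw -4.4
origin 359 149
origin 332 184
```

View pics/scene9b.png

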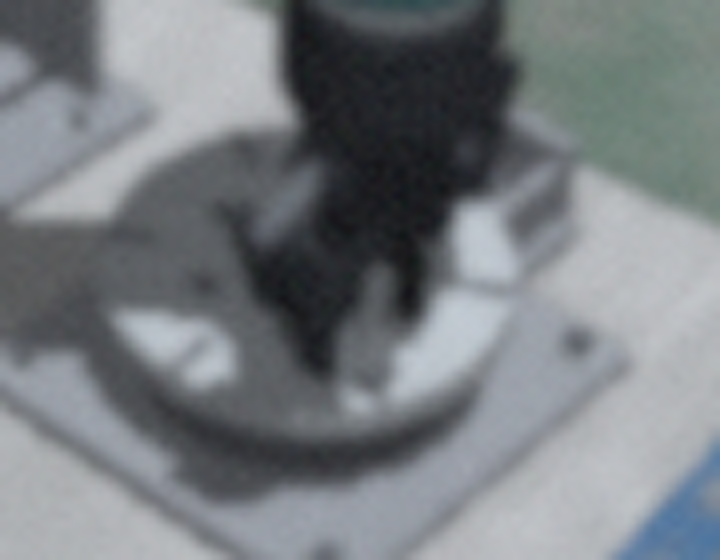

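View pics/top9b.png

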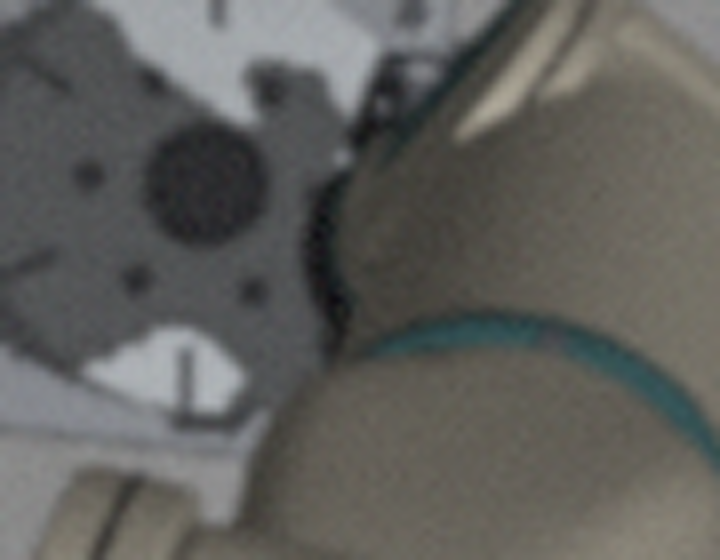

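Emit:
arm_command([
  [0.3, 0, 0, 0, 0, 0, 0],
  [0.3, 0, 0, 0, 0, 0, 0],
  [0.3, 0.45, -0.28, 0, 0, 0, 0],
  [0.3, 0.45, -0.28, 0, 0, 0, 0],
  [0.3, 0.5, -0.2, 0, 0, 0, 0],
  [0.3, 0.5, -0.2, 0, 0, 0, 0],
  [0.3, 0.5, -0.08, 0, 0, 0, 0],
  [0.3, 0.5, -0.07, 0, 0, 0, 0],
  [0.3, 0.3, 0, 0, 0, 0, 0],
  [0.3, 0, 0, 0, 0, 0, 0],
])

```text
clock: 9.17
eef_pos: [527.0, -155.8, 35.0]
tool_rot: [-1.527, 1.553, 3.105]
force: [-17.9, -6.5, 7.9]
width: 25.3
```

```bash
python3 - <<'E'
from h import *
s=st(); p=s['eef_pos']; 
for c in('top','scene'):
  over(c,f'pics/{c}10b.png',[],[520,-142,99],m=8,W=(90,70))
E
```

```text
t 9.17 p [ 527.  -155.8   35. ] F [-17.9  -6.5   7.9] w 25.3 q7 [ 0.02  0.75  0.34  1.92 -0.44  0.56  0.57]
x [-0.017  0.001 -1.   ] jaw [ 0.997 -0.08  -0.017] yaw -4.6
origin 359 143
origin 335 181
```

View pics/scene10b.png

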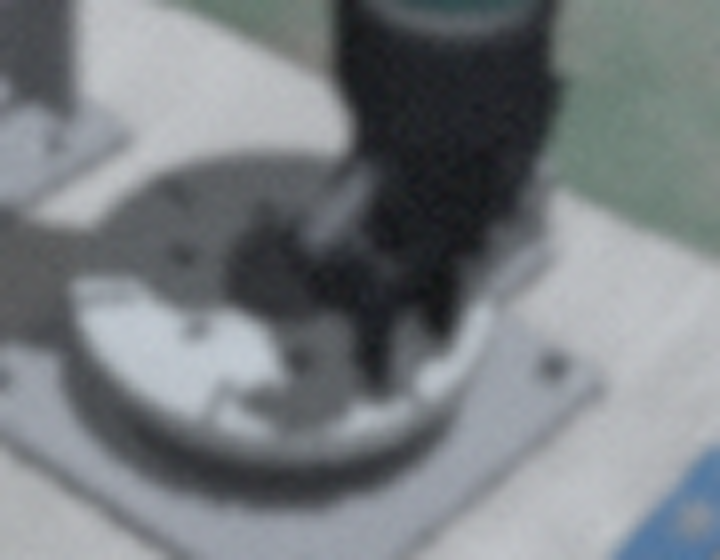

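View pics/top10b.png

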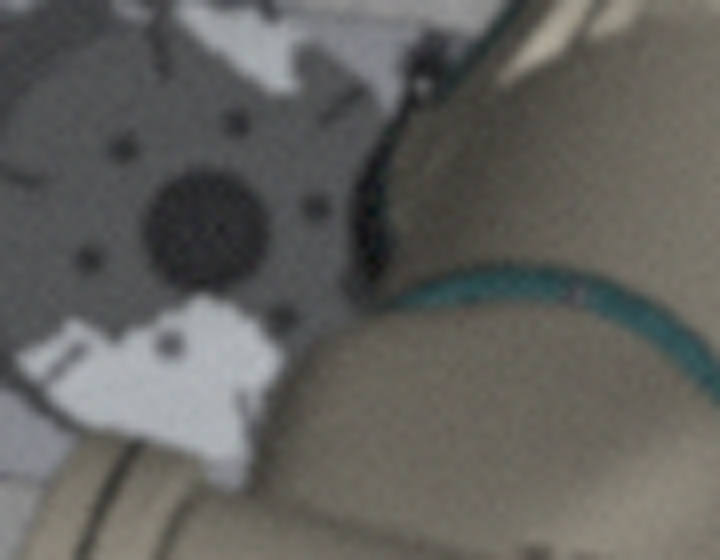

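Emit:
arm_command([
  [0.3, 0, 0, 0, 0, 0, 0],
  [0.3, 0, 0, 0, 0, 0, 0],
  [0.3, 0, 0, 0, 0, 0, 0],
])

```text
clock: 9.52
eef_pos: [527.9, -156.2, 35.0]
tool_rot: [-1.483, 1.555, -3.134]
force: [-16.9, -5.3, 7.2]
width: 25.6
```

```bash
python3 - <<'E'
from h import *
s=st(); print(s['torque'],s['tau'])
E
```

```text
t 9.52 p [ 527.9 -156.2   35. ] F [-16.9  -5.3   7.2] w 25.6 q7 [ 0.02  0.75  0.34  1.92 -0.44  0.56  0.57]
x [-0.016 -0.    -1.   ] jaw [ 0.997 -0.08  -0.016] yaw -4.6
[-1.10632212  3.42052742  0.208244  ] [ -5.66156477 -52.7536118    0.1742691  -19.64599729  -2.70143598
  -3.24173883  -0.16341687]
```

Emit:
arm_command([
  [0.3, 0.4, 0, 0, 0, 0, 0],
  [0.3, 0.4, 0, 0, 0, 0, 0],
  [0.3, 0, 0, 0, 0, 0, 0],
])

```text
clock: 9.77
eef_pos: [536.1, -156.8, 34.6]
tool_rot: [-1.418, 1.555, -3.069]
force: [-13.0, -5.4, 0.2]
width: 25.5
```

```bash
python3 - <<'E'
from h import *
s=st(); p=s['eef_pos']; print(s['torque'])
for c in('top','scene'):
  over(c,f'pics/{c}11b.png',[],[520,-142,99],m=8,W=(90,70))
E
```

```text
t 9.77 p [ 536.1 -156.8   34.6] F [-13.   -5.4   0.2] w 25.5 q7 [ 0.01  0.76  0.35  1.9  -0.44  0.57  0.56]
x [-0.015 -0.001 -1.   ] jaw [ 0.997 -0.081 -0.015] yaw -4.6
[-1.19506563  2.64315479  0.0648246 ]
origin 359 143
origin 335 181
```

View pics/scene11b.png

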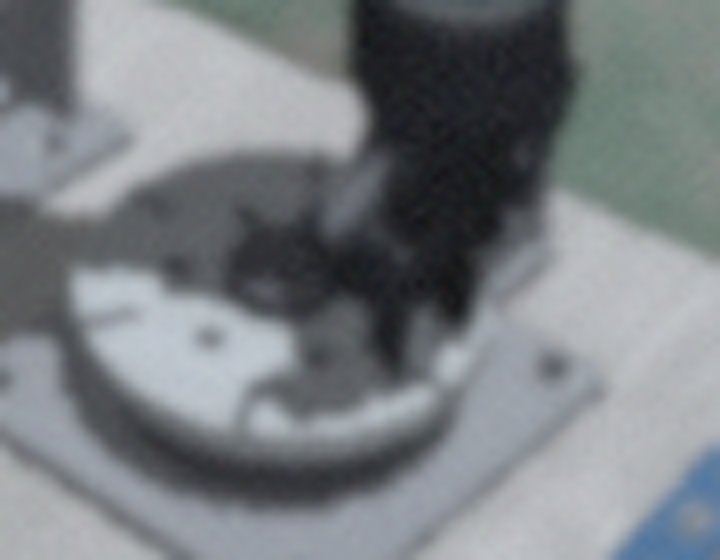

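View pics/top11b.png

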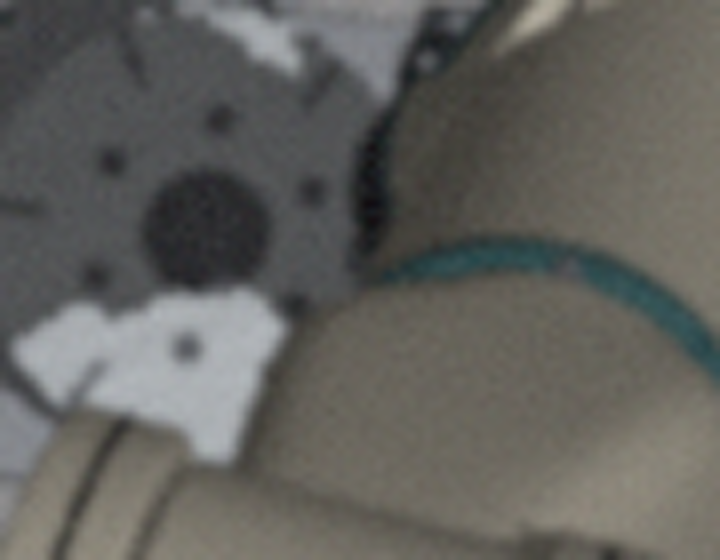

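Emit:
arm_command([
  [0.3, 0.4, 0, 0, 0, 0, 0],
  [0.3, 0.2, 0.1, 0, 0, 0, 0],
  [0.3, 0, 0, 0, 0, 0, 0],
])

```text
clock: 10.12
eef_pos: [544.4, -154.9, 34.6]
tool_rot: [-1.425, 1.559, -3.076]
force: [-10.8, -3.8, 0.2]
width: 26.0
```

Emit:
arm_command([
  [0.3, 0.2, 0, 0, 0, 0, 0],
  [0.3, 0, 0, 0, 0, 0, 0],
  [0.3, 0, 0, 0, 0, 0, 0],
])

```text
clock: 10.37
eef_pos: [548.0, -154.4, 34.8]
tool_rot: [-1.403, 1.561, -3.053]
force: [-8.8, -4.6, -2.8]
width: 25.6
```

```bash
python3 - <<'E'
from h import *
s=st(); p=s['eef_pos']; print(s['torque'])
for c in('top','scene'):
  over(c,f'pics/{c}12b.png',[],[520,-142,99],m=8,W=(90,70))
E
```

```text
t 10.37 p [ 548.  -154.4   34.8] F [-8.8 -4.6 -2.8] w 25.6 q7 [ 0.    0.77  0.35  1.87 -0.44  0.58  0.56]
x [-0.009 -0.001 -1.   ] jaw [ 0.997 -0.079 -0.009] yaw -4.5
[-0.84312285  1.67671134  0.10290609]
origin 359 143
origin 335 181
```

View pics/scene12b.png

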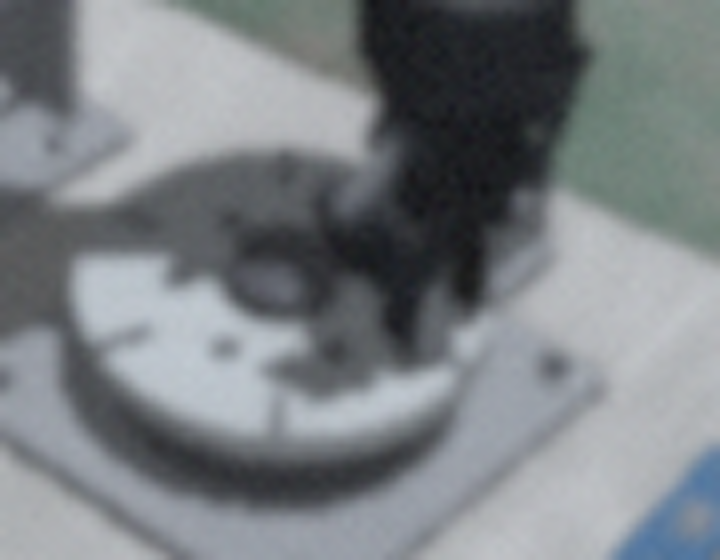

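View pics/top12b.png

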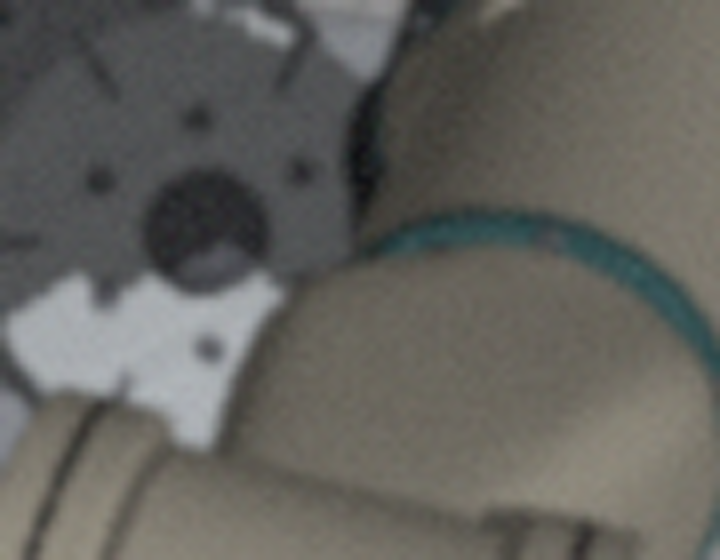

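Emit:
arm_command([
  [0.3, 0.3, 0.1, 0, 0, 0, 0],
  [0.3, 0.3, 0.1, 0, 0, 0, 0],
  [0.3, 0, 0, 0, 0, 0, 0],
  [0.3, 0, 0, 0, 0, 0, 0],
])

```text
clock: 10.8
eef_pos: [557.2, -151.5, 35.4]
tool_rot: [-1.337, 1.567, -2.986]
force: [-4.8, -2.4, -1.9]
width: 25.5
```

Emit:
arm_command([
  [0.3, 0.2, 0.1, 0, 0, 0, 0],
  [0.3, 0.2, 0.1, 0, 0, 0, 0],
  [0.3, 0, 0, 0, 0, 0, 0],
  [0.3, 0, 0, 0, 0, 0, 0],
])

```text
clock: 11.13
eef_pos: [563.5, -148.4, 36.0]
tool_rot: [-1.051, 1.571, -2.699]
force: [-2.2, -1.2, -1.1]
width: 25.9
```

```bash
python3 - <<'E'
from h import *
s=st(); p=s['eef_pos']; print(s['torque'])
for c in('top','scene'):
  over(c,f'pics/{c}13b.png',[],[520,-142,99],m=8,W=(90,70))
E
```

```text
t 11.13 p [ 563.5 -148.4   36. ] F [-2.2 -1.2 -1.1] w 25.9 q7 [-0.01  0.78  0.35  1.84 -0.44  0.6   0.54]
x [-0. -0. -1.] jaw [ 0.997 -0.077 -0.   ] yaw -4.4
[-0.24235849  0.56582667  0.01394099]
origin 359 143
origin 335 181
```

View pics/scene13b.png

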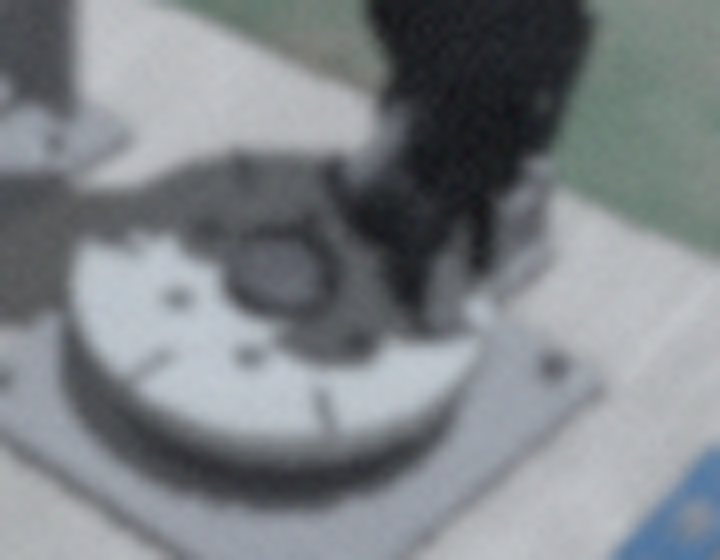

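View pics/top13b.png

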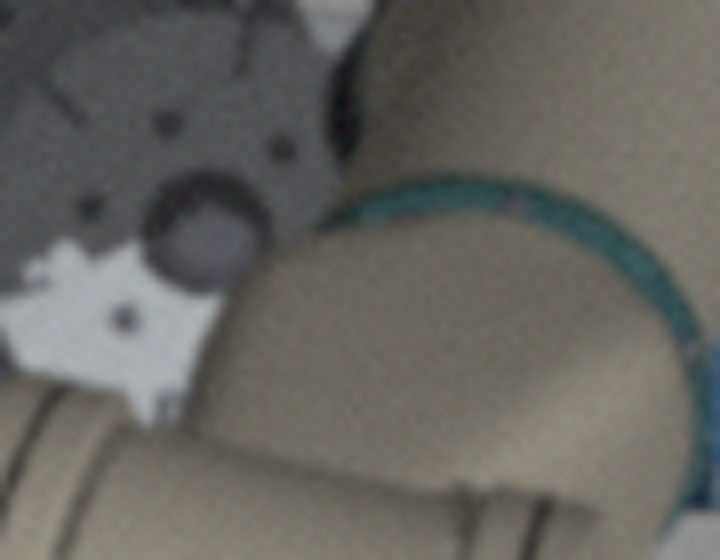

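Emit:
arm_command([
  [0.3, 0.3, 0.1, 0, 0, 0, 0],
  [0.3, 0.2, 0.1, 0, 0, 0, 0],
  [0.3, 0.2, 0.1, 0, 0, 0, 0],
  [0.3, 0, 0, 0, 0, 0, 0],
  [0.3, 0, 0, 0, 0, 0, 0],
])

```text
clock: 11.65
eef_pos: [570.5, -145.2, 36.2]
tool_rot: [-1.145, 1.57, -2.792]
force: [-4.2, -2.2, 0.5]
width: 26.0
```

```bash
python3 - <<'E'
from h import *
s=st(); p=s['eef_pos']; print(s['torque'])
for c in('top','scene'):
  over(c,f'pics/{c}14b.png',[],[520,-142,99],m=8,W=(90,70))
E
```

```text
t 11.65 p [ 570.5 -145.2   36.2] F [-4.2 -2.2  0.5] w 26.0 q7 [-0.02  0.78  0.35  1.83 -0.44  0.61  0.53]
x [-0. -0. -1.] jaw [ 0.997 -0.077 -0.   ] yaw -4.4
[-0.40816187  0.77196204  0.03247471]
origin 359 143
origin 335 181
```

View pics/scene14b.png

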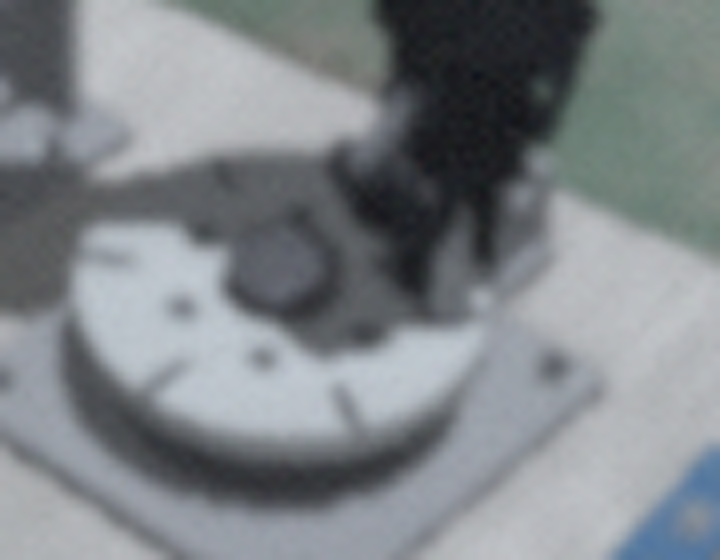

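View pics/top14b.png

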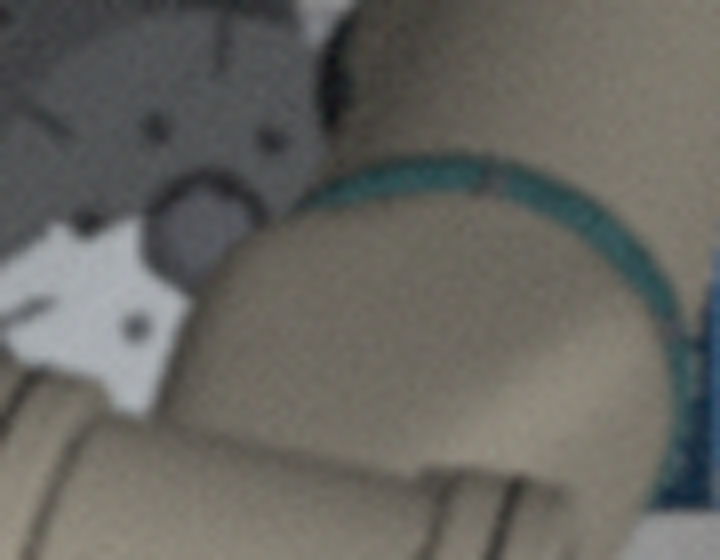

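Emit:
arm_command([
  [0.45, -0.3, 0, 0, 0, 0, 0],
  [0.6, -0.3, -0.1, 0, 0, 0, 0],
  [0.6, 0, 0, 0, 0, 0, 0],
  [0.6, 0, 0, 0, 0, 0, 0],
  [0.6, 0, 0, 1, 0, 0, 0],
  [0.6, 0, 0, 2, 0, 0, 0],
  [0.6, 0, 0, 3.5, 0, 0, 0],
  [0.6, 0, 0, 3.5, 0, 0, 0],
  [0.6, 0, 0, 3.5, 0, 0, 0],
  [0.6, 0, 2, 2.5, 0, 0, 0],
  [0.6, -2, 3, 2, 0, 0, 0],
  [0.6, -2, 3, 1, 0, 0, 0],
])

```text
clock: 12.75
eef_pos: [526.4, -66.4, 229.6]
tool_rot: [1.565, 1.564, -0.085]
force: [0.1, 1.4, -0.5]
width: 51.4
```

```bash
python3 - <<'E'
from h import *
s=st(); p=s['eef_pos']; 
for c in('top','scene'):
  over(c,f'pics/{c}15b.png',[],[530,-100,70],m=7,W=(110,80))
  im=ctrl.get_image(c); cv2.imwrite(f'pics/{c}15.png',im)
E
```

```text
t 12.75 p [526.4 -66.4 229.6] F [ 0.1  1.4 -0.5] w 51.4 q7 [-0.28  0.45  0.52  1.82 -0.27  0.93  0.28]
x [ 0.006 -0.001 -1.   ] jaw [ 0.997 -0.079  0.006] yaw -4.5
origin 331 135
origin 314 175
```

View pics/scene15b.png

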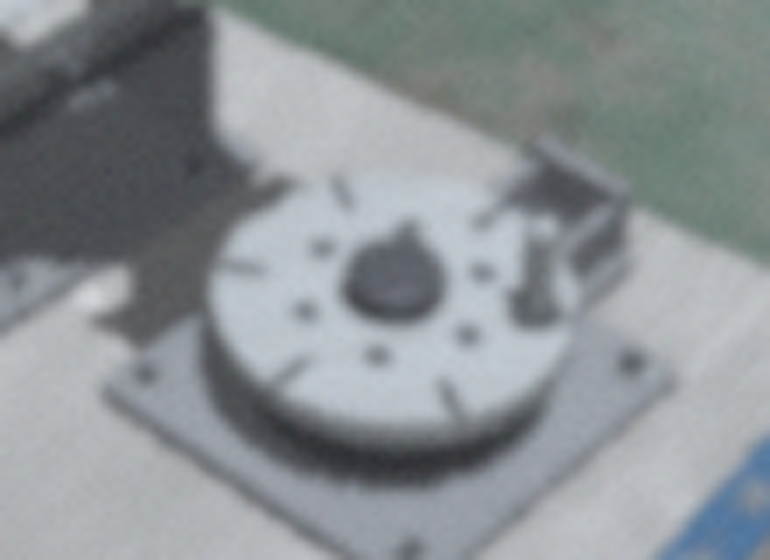

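View pics/top15b.png

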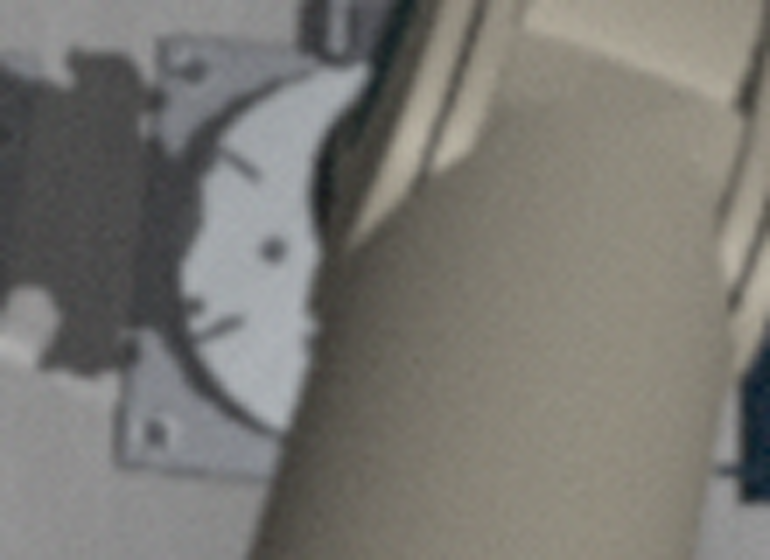

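Turntable is at the next station: the pin is at the lower right of the disc beside the index block, and the marks are back in their starting pattern. The visible and contact evidence puts the fingertips about 40 mm above the reported TCP z, so I'll allow for that on the guard.

Emit:
arm_command([
  [0.6, 0.31, 2.38, 0, 0, 0, 6.65],
  [0.6, 0.31, 2.38, 0, 0, 0, 6.65],
  [0.6, 0.31, 2.38, 0, 0, 0, 6.65],
  [0.6, 0.31, 2.38, 0, 0, 0, 6.65],
  [0.6, 0.31, 2.38, 0, 0, 0, 6.65],
  [0.6, 0.31, 2.38, 0, 0, 0, 6.65],
  [0.6, 0.31, 2.38, 0, 0, 0, 6.65],
  [0.6, 0.31, 2.38, 0, 0, 0, 6.65],
  [0.6, 0.31, 2.38, 0, 0, 0, 6.65],
  [0.6, 0.31, 2.38, 0, 0, 0, 6.65],
  [0.6, 0.31, 2.38, 0, 0, 0, 6.65],
  [0.6, 0.31, 2.38, 0, 0, 0, 6.65],
  [0.6, 0.31, 2.38, 0, 0, 0, 6.65],
  [0.6, 0, 0, -2, 0, 0, 0],
  [0.6, 0, 0, -2, 0, 0, 0],
  [0.6, 0, 0, 0, 0, 0, 0],
])

```text
clock: 14.28
eef_pos: [563.3, 241.0, 181.9]
tool_rot: [-2.464, 1.563, -2.604]
force: [-0.2, -0.5, -0.5]
width: 50.8
```

```bash
python3 - <<'E'
from h import *
s=st(); p=s['eef_pos']; 
pts=[((567,243,148),(0,0,255)),(p+[0,0,40],(0,255,0))]
for c in('top','scene'):
  over(c,f'pics/{c}16b.png',pts,[560,200,130],m=7,W=(110,80))
E
```

```text
t 14.28 p [563.3 241.  181.9] F [-0.2 -0.5 -0.5] w 50.8 q7 [-0.5   0.59  0.07  1.63 -0.05  0.92  1.03]
x [-0.006 -0.004 -1.   ] jaw [ 0.14   0.99  -0.005] yaw 81.9
origin 220 120
origin 243 117
```

View pics/scene16b.png

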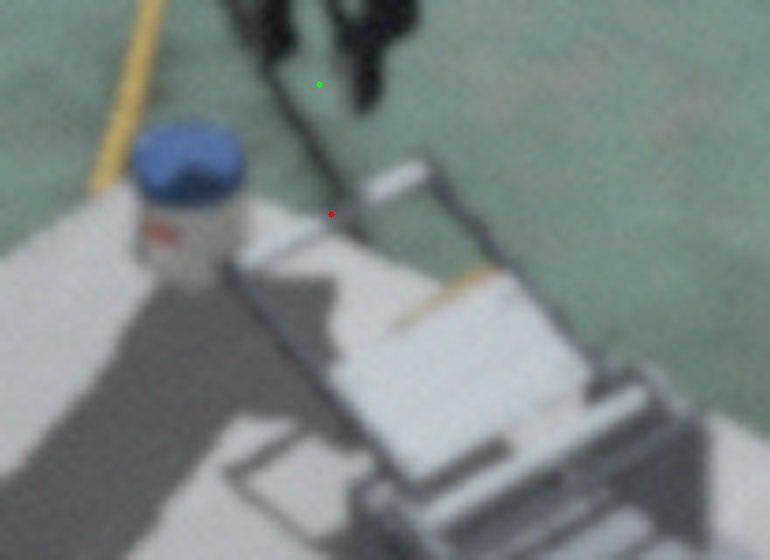

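View pics/top16b.png

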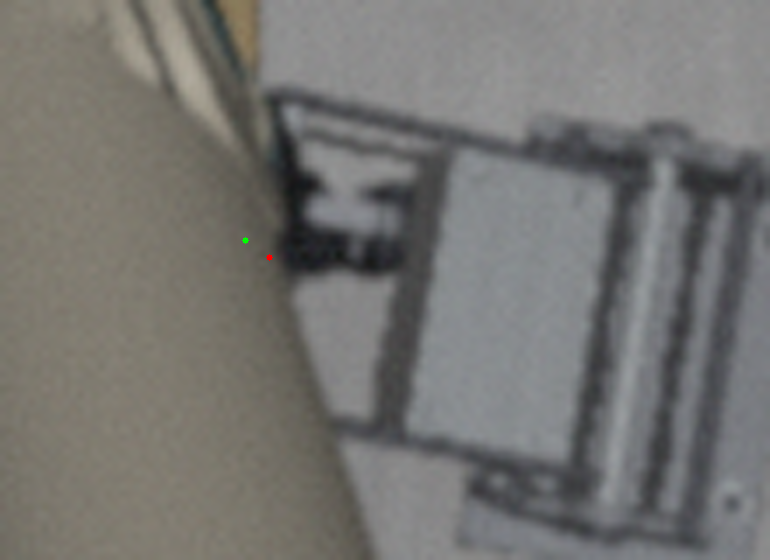

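Emit:
arm_command([
  [0.6, 0, 0, -2, 0, 0, 0],
  [0.6, 0, 0, -2, 0, 0, 0],
  [0.6, 0, 0, -2, 0, 0, 0],
  [0.6, 0, 0, 0, 0, 0, 0],
  [0.6, 0, 0, 0, 0, 0, 0],
])

```text
clock: 14.8
eef_pos: [565.4, 242.6, 126.6]
tool_rot: [-1.422, 1.57, -1.562]
force: [-0.4, 0.5, 0.3]
width: 51.5
```

```bash
python3 - <<'E'
from h import *
s=st(); p=s['eef_pos']; 
pts=[(p+[0,0,40],(0,255,0))]
for c in('top','scene'):
  over(c,f'pics/{c}17b.png',pts,[560,220,130],m=7,W=(110,80))
E
```

```text
t 14.8 p [565.4 242.6 126.6] F [-0.4  0.5  0.3] w 51.5 q7 [-0.49  0.66  0.06  1.69 -0.05  0.8   1.03]
x [ 0. -0. -1.] jaw [ 0.14  0.99 -0.  ] yaw 82.0
origin 212 119
origin 239 115
```

View pics/scene17b.png

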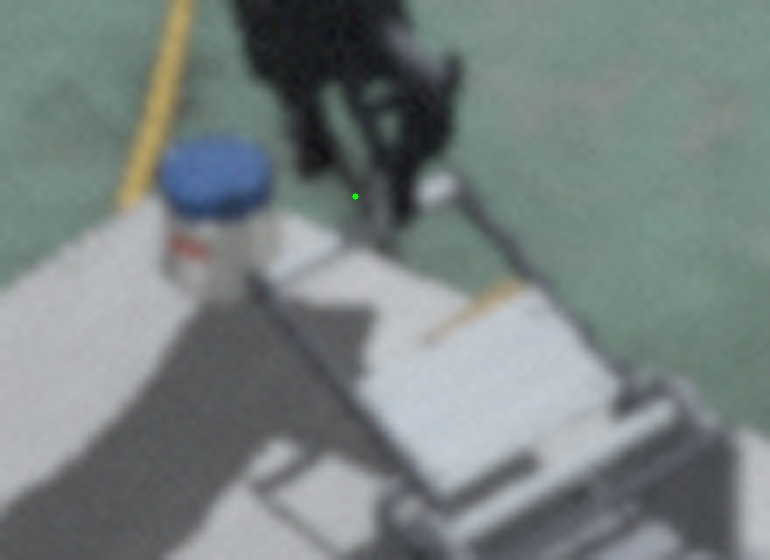

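View pics/top17b.png

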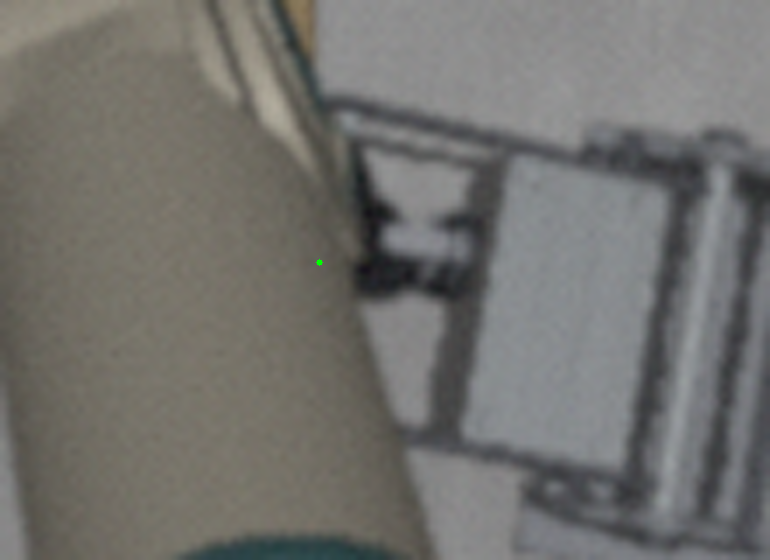

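Emit:
arm_command([
  [0.6, 0, 0, -1.2, 0, 0, 0],
  [0.6, 0, 0, -1.2, 0, 0, 0],
  [0.6, 0, 0, -1.3, 0, 0, 0],
  [0.6, 0, 0, 0, 0, 0, 0],
])

```text
clock: 15.23
eef_pos: [562.8, 242.4, 86.3]
tool_rot: [-2.584, 1.566, -2.722]
force: [0.5, -0.0, -0.5]
width: 51.4
```

```bash
python3 - <<'E'
from h import *
s=st(); p=s['eef_pos']; 
pts=[]
for c in('scene',):
  over(c,f'pics/{c}18b.png',pts,[560,220,130],m=7,W=(110,80))
E
```

```text
t 15.23 p [562.8 242.4  86.3] F [ 0.5 -0.  -0.5] w 51.4 q7 [-0.49  0.71  0.06  1.72 -0.06  0.72  1.03]
x [-0.004 -0.002 -1.   ] jaw [ 0.138  0.99  -0.003] yaw 82.1
origin 239 115
```

View pics/scene18b.png

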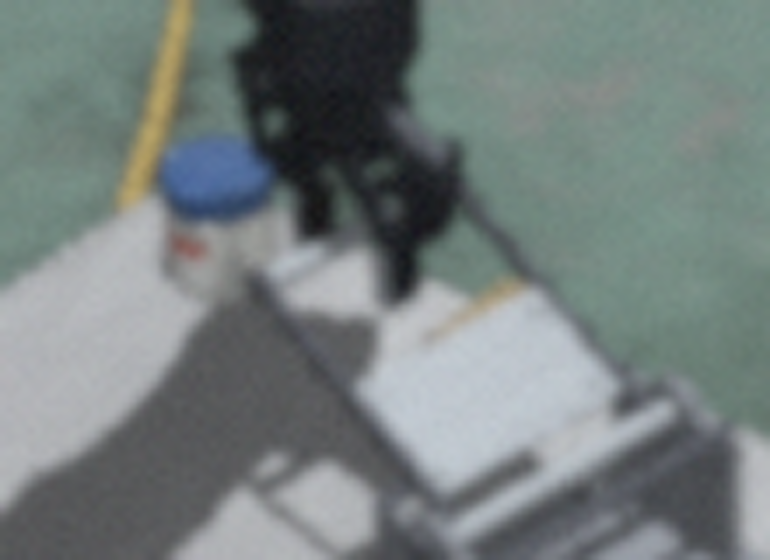

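Emit:
arm_command([
  [0.35, 0, 0, 0, 0, 0, 0],
  [0.25, 0, 0, 0, 0, 0, 0],
  [0.2, 0, 0, 0, 0, 0, 0],
  [0.1, 0, 0, 0, 0, 0, 0],
  [0, 0, 0, 0, 0, 0, 0],
  [0, 0, 0, 0, 0, 0, 0],
  [0, 0, 0, 0, 0, 0, 0],
  [0, 0, 0, 0, 0, 0, 0],
])

```text
clock: 15.95
eef_pos: [565.4, 244.2, 89.9]
tool_rot: [0.936, 1.569, 0.798]
force: [-0.5, 1.5, 4.8]
width: 10.1
```

```bash
python3 - <<'E'
from h import *
s=st(); print(s['torque'])
over('scene','pics/scene19b.png',[],[560,220,130],m=7,W=(110,80))
E
```

```text
t 15.95 p [565.4 244.2  89.9] F [-0.5  1.5  4.8] w 10.1 q7 [-0.49  0.7   0.06  1.72 -0.06  0.72  1.03]
x [ 0.002  0.002 -1.   ] jaw [0.138 0.99  0.002] yaw 82.0
[ 0.54162473 -0.03883472 -0.23162447]
origin 239 115
```

View pics/scene19b.png

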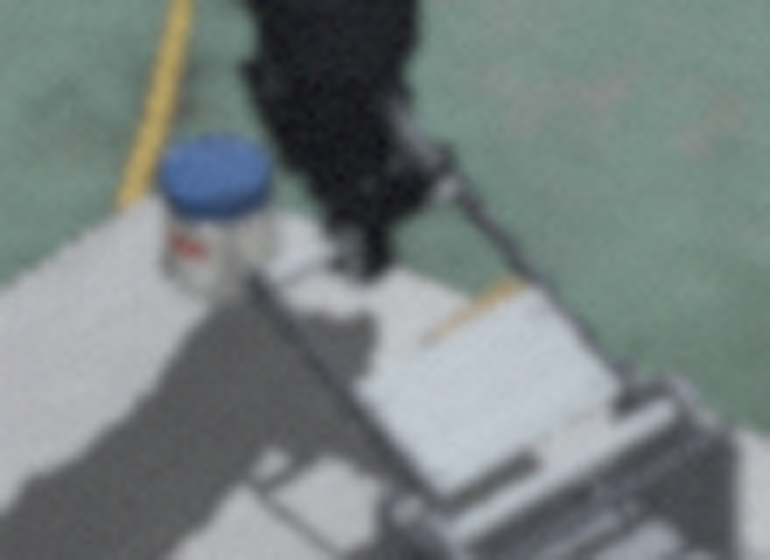

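```bash
python3 - <<'E'
import numpy as np
f=np.radians(np.arange(25,90.1,5)); y=15*np.cos(f); z=15*np.sin(f)
for a,b,c in zip(np.diff(y),np.diff(z),f[1:]): print(round(np.degrees(c)),round(a*.139,2),round(a*.990,2),round(b,2))
E
```

```text
30 -0.08 -0.6 1.16
35 -0.1 -0.7 1.1
40 -0.11 -0.79 1.04
45 -0.12 -0.88 0.96
50 -0.13 -0.96 0.88
55 -0.14 -1.03 0.8
60 -0.15 -1.09 0.7
65 -0.16 -1.15 0.6
70 -0.17 -1.2 0.5
75 -0.17 -1.24 0.39
80 -0.18 -1.26 0.28
85 -0.18 -1.28 0.17
90 -0.18 -1.29 0.06
```

Emit:
arm_command([
  [0, -0.04, -0.3, 0.58, 0, 0, 0],
  [0, -0.04, -0.3, 0.58, 0, 0, 0],
  [0, -0.05, -0.35, 0.55, 0, 0, 0],
  [0, -0.05, -0.35, 0.55, 0, 0, 0],
  [0, -0.05, -0.4, 0.52, 0, 0, 0],
  [0, -0.06, -0.4, 0.52, 0, 0, 0],
  [0, -0.06, -0.44, 0.48, 0, 0, 0],
  [0, -0.06, -0.44, 0.48, 0, 0, 0],
  [0, 0, 0, 0, 0, 0, 0],
  [0, 0, 0, 0, 0, 0, 0],
])

```text
clock: 16.83
eef_pos: [561.1, 216.5, 132.5]
tool_rot: [1.337, 1.566, 1.199]
force: [0.3, 7.7, 1.8]
width: 10.1
```

```bash
python3 - <<'E'
from h import *
s=st(); print(s['torque'])
over('scene','pics/scene20b.png',[],[560,200,140],m=7,W=(110,80))
E
```

```text
t 16.83 p [561.1 216.5 132.5] F [0.3 7.7 1.8] w 10.1 q7 [-0.45  0.63  0.06  1.73 -0.05  0.78  1.07]
x [ 0.002  0.004 -1.   ] jaw [0.138 0.99  0.005] yaw 82.1
[ 1.60904705 -0.11626502 -0.14975054]
origin 243 114
```

View pics/scene20b.png

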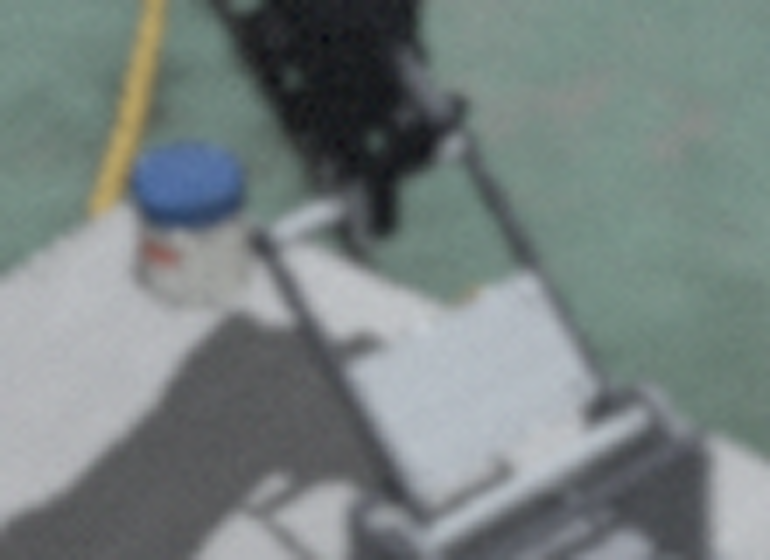

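Emit:
arm_command([
  [0, -0.06, -0.48, 0.44, 0, 0, 0],
  [0, -0.07, -0.48, 0.44, 0, 0, 0],
  [0, -0.07, -0.51, 0.4, 0, 0, 0],
  [0, -0.07, -0.52, 0.4, 0, 0, 0],
  [0, -0.07, -0.54, 0.35, 0, 0, 0],
  [0, -0.08, -0.55, 0.35, 0, 0, 0],
  [0, -0.08, -0.57, 0.3, 0, 0, 0],
  [0, -0.08, -0.58, 0.3, 0, 0, 0],
  [0, -0.08, -0.6, 0.25, 0, 0, 0],
  [0, -0.09, -0.6, 0.25, 0, 0, 0],
  [0, 0, 0, 0, 0, 0, 0],
  [0, 0, 0, 0, 0, 0, 0],
])

```text
clock: 17.88
eef_pos: [553.0, 164.2, 168.9]
tool_rot: [1.491, 1.563, 1.354]
force: [-4.6, 10.5, 14.4]
width: 10.3
```

```bash
python3 - <<'E'
from h import *
s=st(); print(s['torque'])
over('scene','pics/scene21b.png',[],[560,170,150],m=7,W=(110,80))
p=s['eef_pos']-[565.4,244.2,89.9]; y=135.9+p[0]*.139+p[1]*.99; z=63.4+p[2]; print(y,z,np.hypot(y,z),np.degrees(np.arctan2(z,y)))
E
```

```text
t 17.88 p [553.  164.2 168.9] F [-4.6 10.5 14.4] w 10.3 q7 [-0.37  0.55  0.06  1.76 -0.05  0.83  1.15]
x [ 0.002  0.007 -1.   ] jaw [0.137 0.991 0.007] yaw 82.1
[ 2.2724894   0.82528704 -0.25714776]
origin 250 115
54.96259029088577 142.4177857914393 152.65553393578648 68.89714954330394
```

View pics/scene21b.png

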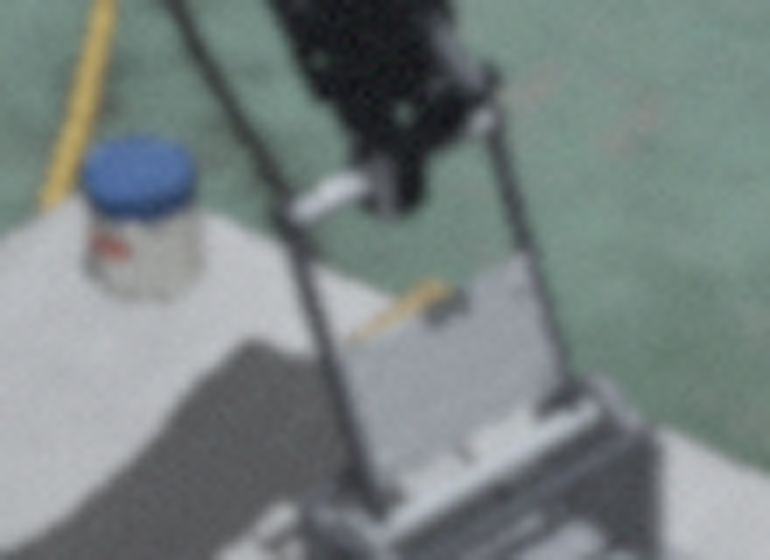

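Emit:
arm_command([
  [0, -0.08, -0.6, 0.4, 0, 0, 0],
  [0, -0.08, -0.6, 0.3, 0, 0, 0],
  [0, -0.09, -0.65, 0.2, 0, 0, 0],
  [0, -0.09, -0.65, 0.2, 0, 0, 0],
  [0, -0.09, -0.65, 0.1, 0, 0, 0],
  [0, -0.09, -0.65, 0.05, 0, 0, 0],
  [0, 0, 0, 0, 0, 0, 0],
  [0, 0, 0, 0, 0, 0, 0],
])

```text
clock: 18.6
eef_pos: [546.3, 121.8, 179.5]
tool_rot: [2.793, 1.568, 2.653]
force: [-3.6, 4.0, 7.8]
width: 9.7
```

```bash
python3 - <<'E'
from h import *
s=st(); print(s['torque'])
p=s['eef_pos']-[565.4,244.2,89.9]; y=135.9+p[0]*.139+p[1]*.99; z=63.4+p[2]; print(y,z,np.hypot(y+1.6,z-3.5),np.degrees(np.arctan2(z-3.5,y+1.6)))
over('scene','pics/scene22b.png',[],[560,150,150],m=7,W=(110,80))
over('top','pics/top22b.png',[],[560,120,150],m=7,W=(110,80))
E
```

```text
t 18.6 p [546.3 121.8 179.5] F [-3.6  4.   7.8] w 9.7 q7 [-0.31  0.52  0.06  1.79 -0.04  0.84  1.21]
x [-0.003  0.001 -1.   ] jaw [0.139 0.99  0.001] yaw 82.0
[ 1.16845167  0.86460956 -0.25755093]
12.066020463433276 153.0444566844981 150.1675885148613 84.77856606341228
origin 255 118
origin 250 119
```

View pics/scene22b.png

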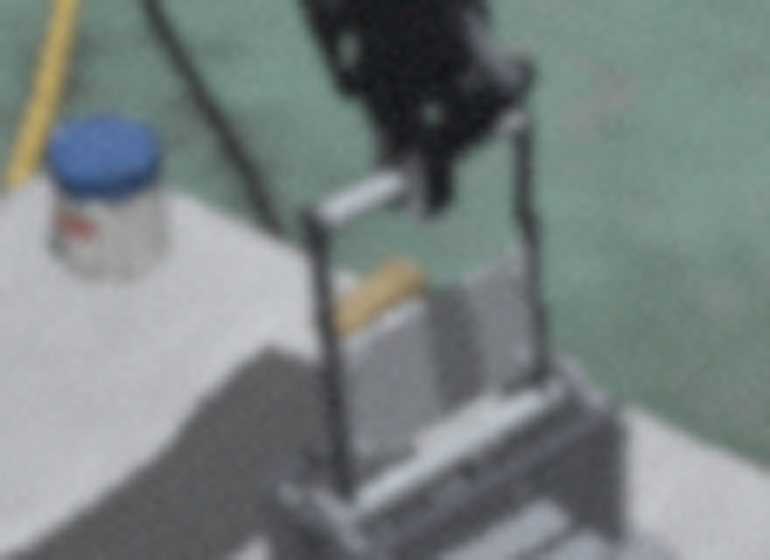

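View pics/top22b.png

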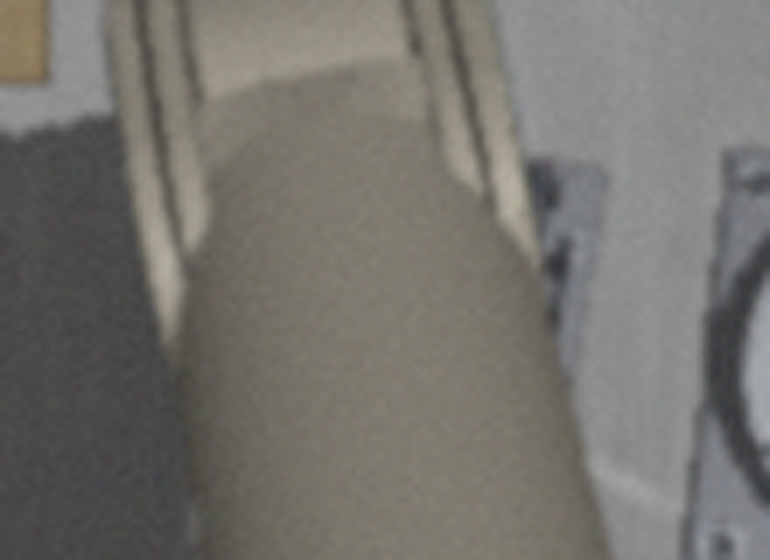

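Emit:
arm_command([
  [0, -0.06, -0.45, 0.03, 0, 0, 0],
  [0, -0.06, -0.45, 0.03, 0, 0, 0],
  [0, -0.07, -0.45, 0, 0, 0, 0],
  [0, 0, 0, 0, 0, 0, 0],
  [0, 0, 0, 0, 0, 0, 0],
  [0, 0, 0, 0, 0, 0, 0],
])

```text
clock: 19.2
eef_pos: [544.0, 107.9, 179.5]
tool_rot: [3.128, 1.567, 2.988]
force: [-3.8, 4.1, 6.1]
width: 9.9
```

```bash
python3 - <<'E'
from h import *
s=st(); print(s['torque'])
p=s['eef_pos']-[565.4,244.2,89.9]; y=135.9+p[0]*.139+p[1]*.99; z=63.4+p[2]; print(y,z,np.hypot(y+1.6,z-3.5),np.degrees(np.arctan2(z-3.5,y+1.6)))
b=s['eef_pos']*[1,1,0]
ex=np.array([.990,-.139,0]); ey=np.array([.139,.99,0])
h=b-ey*(y+1.6)
pts=[]
for sx in(-60,60):
  for q,c in((0,(0,0,255)),(150,(0,0,255))): pts.append((h+ex*(sx)+[0,0,85+q],c))
  for a in (-5,5): pts.append((h+ex*sx+ey*150*np.sin(np.radians(a))+[0,0,85+150],(255,0,0)))
over('scene','pics/scene23b.png',pts,[560,120,150],m=7,W=(110,80))
over('scene','pics/scene23c.png',[],[560,120,150],m=7,W=(110,80))
E
```

```text
t 19.2 p [544.  107.9 179.5] F [-3.8  4.1  6.1] w 9.9 q7 [-0.29  0.51  0.06  1.8  -0.04  0.83  1.23]
x [-0.004  0.001 -1.   ] jaw [0.139 0.99  0.   ] yaw 82.0
[ 1.02873584  0.94270348 -0.23370058]
-1.96829818646097 153.02514192158952 149.52559550199302 90.1411260256348
origin 262 121
origin 262 121
```

View pics/scene23b.png

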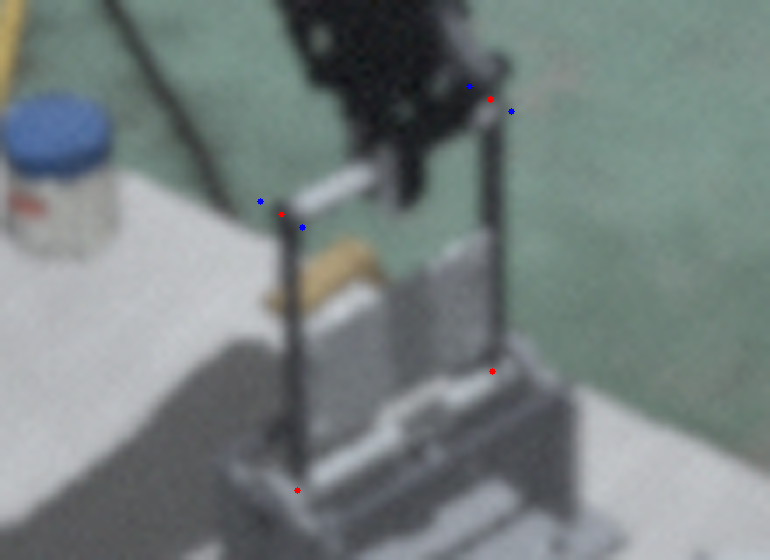

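Emit:
arm_command([
  [0, 0, 0.05, 0, 0, 0, 0],
  [0, 0, 0, 0, 0, 0, 0],
  [0, 0, 0, 0, 0, 0, 0],
  [0, 0, 0, 0, 0, 0, 0],
])

```text
clock: 19.63
eef_pos: [544.1, 108.6, 179.6]
tool_rot: [3.106, 1.567, 2.967]
force: [-4.8, 3.3, 5.2]
width: 10.1
```

```bash
python3 - <<'E'
from h import *
s=st(); print(np.abs(s['qd']).max())
p=s['eef_pos']-[565.4,244.2,89.9]; print(135.9+p[0]*.139+p[1]*.99)
cv2.imwrite('pics/scene24.png',ctrl.get_image('scene'))
E
```

```text
t 19.63 p [544.1 108.6 179.6] F [-4.8  3.3  5.2] w 10.1 q7 [-0.29  0.51  0.06  1.8  -0.04  0.83  1.23]
x [-0.004  0.001 -1.   ] jaw [0.139 0.99  0.   ] yaw 82.0
0.002362625736007998
-1.3398837026329318
```

View pics/scene24.png

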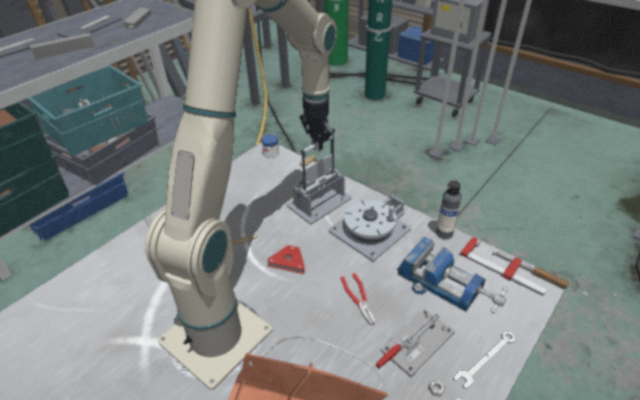

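The guard stands upright with its bar gripped near (318,138). The turntable's pin is at its new station near (391,207), and the other objects are where they were. Handing in.

```bash
python3 -c "
from cell import ctrl
print(ctrl.finish_job()); s=ctrl.read_state(); print(s['clock'],s['eef_pos'],s['width'])"
```

```text
the job is handed in; nothing more can be done
None
the job is handed in; nothing more can be done
```

I turned the turntable one station anticlockwise and let go of the pin. I then swung the guard upright by its bar and handed the job in at about 19.7 s, still gripping it. No verdict was reported.

**Turntable:** after release, the pin and rim marks show about a 60° turn. The mark I compared in the scene image is within 1 px of where a mark sat at the start. Pushing the pin took up to about 18 N at the wrist, more than the 7 N stated for the hump.

**Guard:** the last reading was a grip width of 10.1 mm on the bar, with the arm at rest and 3–5 N on each axis. Different checks disagree slightly on how close it is to straight up; the allowance is ±0.06 rad:

| Check | Offset from upright |
|---|---|
| Travel from the rest position | about 0.01 rad toward the turntable |
| Circle fit to the swing | under 0.005 rad |
| Hinge position from the top view | about 0.01 rad toward the rest side |
| Foot plate position from the top view | about 0.01 rad toward the turntable |
| Near side arm in the scene image | about 0.03 rad toward the turntable |
| Far side arm in the scene image | a smaller lean the other way |

**Fingertip height:** the fingertips were about 40 mm higher than the reported TCP position. I measured this from the pictures and from contact with the pin, and corrected for it. My first sideways test at the pin passed over it without touching because of this. The two cameras also disagreed by about 8–10 mm on object positions, so I relied on the top view and on contact.

**Other objects:** the last picture shows nothing else on the bench moved.

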